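# Emboss a batch of house ornaments in the ratchet press

### The arm

A 6-joint arm with a two-finger parallel gripper is mounted at the origin on the work surface. World frame = base frame: x ahead of the robot, y to its left, z up, the work surface at z = 0. Lengths are in m, angles in rad, forces in N, time in s.
With the tool pointing down it reaches from about 0.25 to 0.775 m from the base axis. Payload 4 kg.
Tool frame: the origin (TCP) lies on the centre line of the jaws, within the pads' length; the fingertips stand 19 mm ahead of it and the grasp point (between the pads) is the TCP; x points along the fingers, z is the direction in which the jaws open and shut, and the axes are right-handed (so a half turn about x gives the same grasp; the last joint's range is limited). The gripper opens to 94 mm and grips with 3 to 60 N. Pads are 16 mm wide; open, the fingers measure 119 mm over their backs; the gripper's body (75 mm by 177 mm) begins 78 mm behind the grasp point.
Start: joints at [-1.263, 0.087, 1.371, -0, 1.684, -0.103], TCP at [0.22, -0.504, 0.225] pointing down, gripper open.
Joint ranges: [-3.1, 3.1], [-0.76, 2.03], [0.27, 2.55], [-1.08, 4.22], [0.17, 2.65], [-2.57, 2.57]. Speed limits (rad/s): [2.79, 2.79, 3.14, 3.14, 3.14, 3.14].

### API

Orientations are given as [roll, pitch, yaw] about the fixed x, y, z axes, in that order (R = Rz(yaw) Ry(pitch) Rx(roll)).
In Python, from bench import robot, snapshot, camera_params gives the robot as it stands.
- The arm moves only by the tool step_arm, never from a script. Its argument "motion" is text: rows parted by semicolons, each of 7 numbers parted by spaces: the opening in per cent of the stroke, from 0 (shut) to 100 (fully open), then the shift along the tool's x, y, z in cm, then the turn, a rotation vector about the tool's x, y, z in rad. A call has 1 to 20 rows; each row shifts and turns the commanded pose from where the row before left it, along the tool's axes as they then stand; what a row does not reach is not made up. A row lasts 1/12 s, in which the tool goes at most 41.7 mm and 7.16 degrees, less where a joint would pass 70% of its speed; a pose out of reach is approached as far as the arm can. A call with a gripper value outside its range is refused whole. The fingers move at their own pace and stop on an object; the grip force is fixed at half the most. Time passes only in rows, so rows that do not move let the fingers close. It gives the time, the measured TCP pose, the force and the opening at its end, in the units of the state.
- robot.get_obs(): the state, without advancing time (a new reading comes with each control period).
- snapshot(name): name is "side" or "top" or "wrist"; returns the picture (384x512x3 uint8, red, green, blue); there is no depth.
- camera_params(name): a dict with "fx", "fy", "cx", "cy" (pixels), "D" ([k1, k2, p1, p2, k3] as OpenCV has them; the pictures are not rectified), "R" (3x3) and "t" (3): a world point X has camera coordinates R X + t. Camera axes: x right, y down, z forward; pixel columns grow to the right and rows downward; lengths in m; the calibration is good to about 2 mm. A picture is of the moment at which its call begins: read the wrist's pose just before it. camera_params takes no time and is no camera call; for the wrist camera it gives the pose at the moment of the call.
- robot.close_job(): hands the job in, once; it reports no verdict.
The state is a dict: "time": time; "joint_positions": joint angles; "qvel": joint speeds; "joint_torque": joint torques, N m; "tool_pos": TCP position; "ee_rot": TCP orientation; "wrist_force": force on the tool from outside, world axes, zero at the start; "wrist_torque": the same for the moment, N m; "width": finger opening in m.
Only numpy, scipy, OpenCV 4.12 (cv2) and the standard library are available. Lean on these libraries where they do the work, as an engineer would, in place of code of your own. Each camera call takes 0.05 s, during which the arm holds its last target.

### The job

Emboss the wooden house-shaped ornament blanks as one batch: draw the press's nest tray out, seat every blank flat and square in a pocket of its own, slide the tray fully home under the head and pump the hand lever through full strokes, letting it come right back up each time, until the ram has clicked down all four notches and holds the platen on the blanks. Then push the release pad down so that the ram springs fully up again, draw the tray out and lay all the ornaments flat on the floor of the cardboard box, none on top of another. Do not disturb the paint jar, the red bauble or the brush.

Things in the scene. Friction and masses are not known exactly. Their poses are not given: they have to be found in the camera images.
- press: green iron bench press, fixed. Origin: table level, midway between its 2 columns (x = +-128 mm). x: along head and pocket row; tray draws out to -y; lever points to +y. Head beam 310 (x) by 70 (y), 106 to 156 mm above the table; on it 2 cheeks (x +-24, y -33 to +17, top 217 mm) and the toothed ram bar (top 225 mm). Bed 18 mm high out to y = -230, rails 32 mm high at x = +-103.
- tray (a joint): travel of the aluminium nest tray in m: 0 = fully home under the head, 0.165 = drawn fully out along the press's -y, pockets clear for a gripper from above. It slides with about 1.5 N of friction and stays where it is left. The tray is 190 mm by 80 mm with a 50 mm wide tongue outward; its top face 35 mm above the table.
- tray_knob (a point): grip point of the tray's round black knob, upright on the tray's tongue, 105 mm outward (press -y) of the pocket row: 24 mm diameter, grip part 22 mm tall, its top 15 mm above this point. The point lies on its axis, 60 mm above the table.
- pocket1 (a point): pocket 1 of 3 in the tray, in a row along the press's x, 60 mm apart: a house-shaped recess 6 mm deep, 1.2 mm clear of a blank all round. Point: centre of its floor, 29 mm above the table, where a seated blank's origin comes to lie; x axis to the gable end. A seated blank stands 10 mm proud. Any blank fits any pocket, gable to gable only.
- pocket2 (a point): pocket 2 of 3 in the tray, in a row along the press's x, 60 mm apart: a house-shaped recess 6 mm deep, 1.2 mm clear of a blank all round. Point: centre of its floor, 29 mm above the table, where a seated blank's origin comes to lie; x axis to the gable end. A seated blank stands 10 mm proud. Any blank fits any pocket, gable to gable only.
- pocket3 (a point): pocket 3 of 3 in the tray, in a row along the press's x, 60 mm apart: a house-shaped recess 6 mm deep, 1.2 mm clear of a blank all round. Point: centre of its floor, 29 mm above the table, where a seated blank's origin comes to lie; x axis to the gable end. A seated blank stands 10 mm proud. Any blank fits any pocket, gable to gable only.
- lever (a joint): hand lever angle in rad: 0 = up at rest (sloping up 17 degrees to its grip), 0.70 = fully down at its stop. A spring lifts it back; at the grip it takes up to 22 N. Each full stroke down (past 0.63) and back up to 0 moves the ram down one notch; a short stroke gains nothing.
- lever_grip (a point): middle of the flat top of the lever's black rubber grip, 80 mm long along the lever, 26 mm wide, 16 mm thick. It moves on an arc of radius 195 mm about the pivot (x 0, y -14, z 200 mm in the press frame), nearly straight down: from 265 mm above the table at rest to about 132 mm fully down.
- ram (a joint): descent of the ram with its spring-mounted platen, in m: 0 = fully up (platen 21 mm above seated blanks). A pawl holds it at each notch: about 0.008, 0.016, 0.024 and last 0.031, full pressure on the blanks; further strokes do nothing more. Springs lift it when released.
- release_pad (a point): middle of the top of the release pad, a 26 mm square steel thumb pad over the head, 80 mm along the press's +x from the ram, about 180 mm above the table. Pushed straight down 11 to 12 mm (5 to 15 N; its stop is at 12.5 mm) with the lever up, it frees the pawl and the ram springs up within a second; it comes back by itself.
- house1: flat house-shaped ornament blank of pale wood, 40 mm wide (its y), 50 mm long (its x), 16 mm thick, 25 g: straight-sided from the base edge at x = -25 to +5 mm, then a right-angled gable to its tip at x = +25 mm; tiny dark hanging hole near the tip. Origin: centre of the underside; x axis to the gable tip. It starts flat on the table, on the pink cutting mat.
- house2: a blank of the same shape and size as house1
- house3: a blank of the same shape and size as house1
- box: the open cardboard box for the finished ornaments, loose, 0.4 kg: outside 200 mm (its x) by 112 mm (its y) by 32 mm high, walls and floor 4 mm. Origin: centre of its underside. Three blanks fit flat side by side in a row along its x.
- jar: a white paint jar with a grey lid, 58 mm diameter, 85 mm tall; bystander. Origin: centre of its underside.
- bauble: a red bauble, 62 mm diameter, fixed on a small wooden foot, 77 mm tall; bystander. Origin: centre of the foot's underside.
- brush: a broad paint brush 190 mm long lying on the table; bystander. Origin under its middle, x axis along it.
Mind the look-alikes: they are no part of the job. What is shaped like the house1 but green or purple is not meant.

How it is judged:
On the way, in this order (a step that is already met when the one before it is completed fails the run):
1. every blank is seated flat and square in a pocket of the drawn-out tray (((horizontal distance between house1 and pocket1 below 0.004 m and z of house1 in the frame of pocket1 below 0.002 m and angle between house1's own z axis and vertical below 0.06 rad and angle between the x axis of house1 and the x axis of pocket1, either way round below 0.09 rad) or (horizontal distance between house1 and pocket2 below 0.004 m and z of house1 in the frame of pocket2 below 0.002 m and angle between house1's own z axis and vertical below 0.06 rad and angle between the x axis of house1 and the x axis of pocket2, either way round below 0.09 rad) or (horizontal distance between house1 and pocket3 below 0.004 m and z of house1 in the frame of pocket3 below 0.002 m and angle between house1's own z axis and vertical below 0.06 rad and angle between the x axis of house1 and the x axis of pocket3, either way round below 0.09 rad)) and ((horizontal distance between house2 and pocket1 below 0.004 m and z of house2 in the frame of pocket1 below 0.002 m and angle between house2's own z axis and vertical below 0.06 rad and angle between the x axis of house2 and the x axis of pocket1, either way round below 0.09 rad) or (horizontal distance between house2 and pocket2 below 0.004 m and z of house2 in the frame of pocket2 below 0.002 m and angle between house2's own z axis and vertical below 0.06 rad and angle between the x axis of house2 and the x axis of pocket2, either way round below 0.09 rad) or (horizontal distance between house2 and pocket3 below 0.004 m and z of house2 in the frame of pocket3 below 0.002 m and angle between house2's own z axis and vertical below 0.06 rad and angle between the x axis of house2 and the x axis of pocket3, either way round below 0.09 rad)) and ((horizontal distance between house3 and pocket1 below 0.004 m and z of house3 in the frame of pocket1 below 0.002 m and angle between house3's own z axis and vertical below 0.06 rad and angle between the x axis of house3 and the x axis of pocket1, either way round below 0.09 rad) or (horizontal distance between house3 and pocket2 below 0.004 m and z of house3 in the frame of pocket2 below 0.002 m and angle between house3's own z axis and vertical below 0.06 rad and angle between the x axis of house3 and the x axis of pocket2, either way round below 0.09 rad) or (horizontal distance between house3 and pocket3 below 0.004 m and z of house3 in the frame of pocket3 below 0.002 m and angle between house3's own z axis and vertical below 0.06 rad and angle between the x axis of house3 and the x axis of pocket3, either way round below 0.09 rad)) and value of joint tray above 0.12 m), for 0.2 s.
2. the tray is fully home with every blank still seated (((horizontal distance between house1 and pocket1 below 0.004 m and z of house1 in the frame of pocket1 below 0.002 m and angle between house1's own z axis and vertical below 0.06 rad and angle between the x axis of house1 and the x axis of pocket1, either way round below 0.09 rad) or (horizontal distance between house1 and pocket2 below 0.004 m and z of house1 in the frame of pocket2 below 0.002 m and angle between house1's own z axis and vertical below 0.06 rad and angle between the x axis of house1 and the x axis of pocket2, either way round below 0.09 rad) or (horizontal distance between house1 and pocket3 below 0.004 m and z of house1 in the frame of pocket3 below 0.002 m and angle between house1's own z axis and vertical below 0.06 rad and angle between the x axis of house1 and the x axis of pocket3, either way round below 0.09 rad)) and ((horizontal distance between house2 and pocket1 below 0.004 m and z of house2 in the frame of pocket1 below 0.002 m and angle between house2's own z axis and vertical below 0.06 rad and angle between the x axis of house2 and the x axis of pocket1, either way round below 0.09 rad) or (horizontal distance between house2 and pocket2 below 0.004 m and z of house2 in the frame of pocket2 below 0.002 m and angle between house2's own z axis and vertical below 0.06 rad and angle between the x axis of house2 and the x axis of pocket2, either way round below 0.09 rad) or (horizontal distance between house2 and pocket3 below 0.004 m and z of house2 in the frame of pocket3 below 0.002 m and angle between house2's own z axis and vertical below 0.06 rad and angle between the x axis of house2 and the x axis of pocket3, either way round below 0.09 rad)) and ((horizontal distance between house3 and pocket1 below 0.004 m and z of house3 in the frame of pocket1 below 0.002 m and angle between house3's own z axis and vertical below 0.06 rad and angle between the x axis of house3 and the x axis of pocket1, either way round below 0.09 rad) or (horizontal distance between house3 and pocket2 below 0.004 m and z of house3 in the frame of pocket2 below 0.002 m and angle between house3's own z axis and vertical below 0.06 rad and angle between the x axis of house3 and the x axis of pocket2, either way round below 0.09 rad) or (horizontal distance between house3 and pocket3 below 0.004 m and z of house3 in the frame of pocket3 below 0.002 m and angle between house3's own z axis and vertical below 0.06 rad and angle between the x axis of house3 and the x axis of pocket3, either way round below 0.09 rad)) and value of joint tray below 0.005 m and value of joint ram below 0.003 m), for 0.2 s.
3. the ram has been pumped down four notches onto the seated blanks and holds there with the lever back up (((horizontal distance between house1 and pocket1 below 0.004 m and z of house1 in the frame of pocket1 below 0.002 m and angle between house1's own z axis and vertical below 0.06 rad and angle between the x axis of house1 and the x axis of pocket1, either way round below 0.09 rad) or (horizontal distance between house1 and pocket2 below 0.004 m and z of house1 in the frame of pocket2 below 0.002 m and angle between house1's own z axis and vertical below 0.06 rad and angle between the x axis of house1 and the x axis of pocket2, either way round below 0.09 rad) or (horizontal distance between house1 and pocket3 below 0.004 m and z of house1 in the frame of pocket3 below 0.002 m and angle between house1's own z axis and vertical below 0.06 rad and angle between the x axis of house1 and the x axis of pocket3, either way round below 0.09 rad)) and ((horizontal distance between house2 and pocket1 below 0.004 m and z of house2 in the frame of pocket1 below 0.002 m and angle between house2's own z axis and vertical below 0.06 rad and angle between the x axis of house2 and the x axis of pocket1, either way round below 0.09 rad) or (horizontal distance between house2 and pocket2 below 0.004 m and z of house2 in the frame of pocket2 below 0.002 m and angle between house2's own z axis and vertical below 0.06 rad and angle between the x axis of house2 and the x axis of pocket2, either way round below 0.09 rad) or (horizontal distance between house2 and pocket3 below 0.004 m and z of house2 in the frame of pocket3 below 0.002 m and angle between house2's own z axis and vertical below 0.06 rad and angle between the x axis of house2 and the x axis of pocket3, either way round below 0.09 rad)) and ((horizontal distance between house3 and pocket1 below 0.004 m and z of house3 in the frame of pocket1 below 0.002 m and angle between house3's own z axis and vertical below 0.06 rad and angle between the x axis of house3 and the x axis of pocket1, either way round below 0.09 rad) or (horizontal distance between house3 and pocket2 below 0.004 m and z of house3 in the frame of pocket2 below 0.002 m and angle between house3's own z axis and vertical below 0.06 rad and angle between the x axis of house3 and the x axis of pocket2, either way round below 0.09 rad) or (horizontal distance between house3 and pocket3 below 0.004 m and z of house3 in the frame of pocket3 below 0.002 m and angle between house3's own z axis and vertical below 0.06 rad and angle between the x axis of house3 and the x axis of pocket3, either way round below 0.09 rad)) and value of joint tray below 0.006 m and value of joint ram above 0.028 m and value of joint lever below 0.08 rad), for 0.3 s.
4. the ram has been released and is fully up (value of joint ram below 0.003 m), for 0.2 s.
At the end, for the whole second after the job is handed in: Every ornament lies flat (tilt under 0.1 rad) and still on the floor of the cardboard box (its underside within 8 mm of the box's underside, i.e. on the floor and not on another), its centre at least 20 mm inside the box's ends and 16 mm inside its long sides, and the ram is fully up (below 3 mm) (x of house1 in the frame of box between -0.08 and 0.08 m and y of house1 in the frame of box between -0.04 and 0.04 m and z of each of house1, house2, house3 in the frame of box below 0.008 m and angle between each of house1, house2, house3's own z axis and vertical below 0.1 rad and linear speed of each of house1, house2, house3 below 0.02 m/s and x of house2 in the frame of box between -0.08 and 0.08 m and y of house2 in the frame of box between -0.04 and 0.04 m and x of house3 in the frame of box between -0.08 and 0.08 m and y of house3 in the frame of box between -0.04 and 0.04 m and value of joint ram below 0.003 m); the robot touches nothing.
It fails at once if the jar is pushed more than 40 mm or tipped over (distance of jar from where it was at the start of the episode above 0.04 m or angle between jar's own z axis and vertical above 0.5 rad).
It fails at once if the bauble is pushed more than 40 mm or tipped over (distance of bauble from where it was at the start of the episode above 0.04 m or angle between bauble's own z axis and vertical above 0.5 rad).
It fails at once if the brush is pushed more than 40 mm (distance of brush from where it was at the start of the episode above 0.04 m).
Of house1, house2, house3 only 2 to 3 are there at a start; the rules pass over those that are not, and their reading is None.
At some moment in a run one of house1, house2, house3 may be knocked a few centimetres aside while the robot is not near it.
Once in a run the grip may slacken for a moment while it holds something.
It also fails if it takes over 210 s, if anything falls off the work surface, if the arm or the gripper's body presses on something with over 40 N, if the wrist force passes 120 N, or if a joint passes its speed limit or range.

## Working session

There is one attempt and no reset: what is moved stays moved. The work goes in short steps, Python scripts to look and compute and a tool call to move; the robot and the scene stay as the last step left them, time stands still between calls to the robot, and variables do not carry over. Pictures are saved under pics/ and viewed, and the job is handed in when it is done.

Besides the shell and the picture viewer there is one more tool, called as name(argument=value, ...) on one line, values as JSON. step_arm: Moves the arm, as the interface text tells. Its arguments: {"type":"object","properties":{"motion":{"type":"string"}},"required":["motion"]}

```bash
mkdir -p pics; ls; python3 - <<'E'
from bench import robot, snapshot, camera_params
import cv2,numpy as np
o=robot.get_obs(); print({k:np.round(v,3) for k,v in o.items()})
for n in("top","side","wrist"):
    p=camera_params(n); print(n,{k:np.round(v,3).tolist() for k,v in p.items()})
    cv2.imwrite(f"pics/a_{n}.png",snapshot(n)[:,:,::-1])
E
```

```text
pics
{'time': np.float64(0.0), 'joint_positions': array([-1.263,  0.088,  1.372,  0.   ,  1.684, -0.103]), 'qvel': array([-0.   ,  0.002,  0.001,  0.   , -0.   ,  0.001]), 'joint_torque': array([ 0.0000e+00, -3.4018e+01, -3.0242e+01,  7.2000e-02,  3.3000e-02,
       -0.0000e+00]), 'tool_pos': array([ 0.219, -0.504,  0.223]), 'ee_rot': array([3.031, 1.569, 1.871]), 'wrist_force': array([-0.614, -0.318,  0.071]), 'wrist_torque': array([-0.019,  0.071, -0.003]), 'width': np.float64(0.094)}
top {'fx': 420.236, 'fy': 420.236, 'cx': 255.063, 'cy': 196.36, 'D': [-0.026, 0.0, 0.0, 0.0, 0.0], 'R': [[0.006, -1.0, -0.007], [-0.99, -0.005, -0.144], [0.144, 0.008, -0.989]], 't': [0.002, 0.582, 1.141]}
side {'fx': 444.572, 'fy': 444.572, 'cx': 257.103, 'cy': 195.373, 'D': [-0.09, 0.0, 0.0, 0.0, 0.0], 'R': [[0.88, -0.475, -0.002], [-0.241, -0.444, -0.863], [0.409, 0.76, -0.505]], 't': [-0.517, 0.291, 1.021]}
wrist {'fx': 268.307, 'fy': 268.307, 'cx': 256.189, 'cy': 189.943, 'D': [-0.045, 0.0, 0.0, 0.0, 0.0], 'R': [[0.399, -0.917, -0.002], [-0.885, -0.385, 0.262], [-0.241, -0.103, -0.965]], 't': [-0.549, -0.026, 0.392]}
```

View pics/a_top.png

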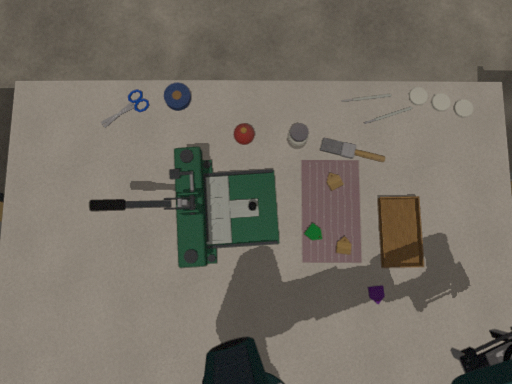

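View pics/a_side.png

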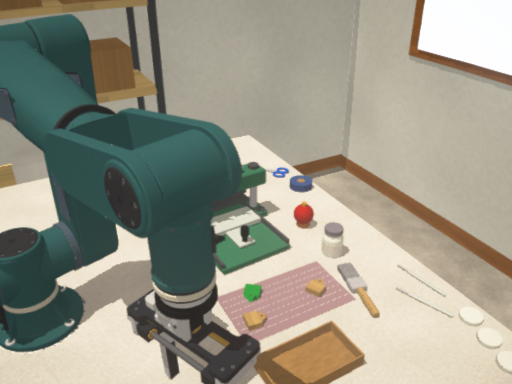

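View pics/a_wrist.png

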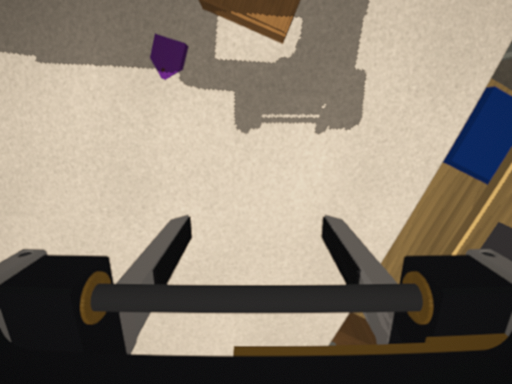

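```bash
cat > h.py <<'E'
from bench import robot, snapshot, camera_params
import cv2,numpy as np
from scipy.spatial.transform import Rotation as Ro
def P(n): 
    p=camera_params(n); K=np.array([[p['fx'],0,p['cx']],[0,p['fy'],p['cy']],[0,0,1]]); return K,np.array(p['D'],float),np.array(p['R']),np.array(p['t'])
def ray(n,uv,p=None):
    K,D,R,t=p or P(n)
    q=cv2.undistortPoints(np.array(uv,float).reshape(-1,1,2),K,D).reshape(-1,2)
    d=np.c_[q,np.ones(len(q))]@R; return -R.T@t,d
def plane(n,uv,z,p=None):
    c,d=ray(n,uv,p); return c+d*((z-c[2])/d[:,2])[:,None]
def proj(n,X,p=None):
    K,D,R,t=p or P(n); return cv2.projectPoints(np.array(X,float).reshape(-1,3),cv2.Rodrigues(R)[0],t,K,D)[0].reshape(-1,2)
def shot(n,f=None,crop=None,s=1):
    im=snapshot(n)[:,:,::-1].copy()
    if f:
        c=im if crop is None else im[crop[1]:crop[3],crop[0]:crop[2]]
        cv2.imwrite('pics/'+f,cv2.resize(c,None,fx=s,fy=s,interpolation=cv2.INTER_CUBIC))
    return im
def tool():
    o=robot.get_obs(); return np.array(o['tool_pos']),Ro.from_euler('xyz',o['ee_rot']),o
def to(pos,zdir,flip=None):
    """print tool-frame shift (cm) and rotvec to get TCP at pos, pointing down, jaw axis along zdir angle (rad, world xy)"""
    p,R,o=tool(); best=None
    for a in (zdir,zdir+np.pi):
        x=np.array([0,0,-1.]); z=np.array([np.cos(a),np.sin(a),0]); y=np.cross(z,x)
        T=Ro.from_matrix(np.c_[x,y,z]); rv=(R.inv()*T).as_rotvec()
        if best is None or np.linalg.norm(rv)<np.linalg.norm(best): best=rv;BT=T
    sh=R.inv().apply(np.array(pos)-p)*100
    print('t',round(o['time'],2),'tcp',p.round(4),'w',round(o['width'],4),'F',np.round(o['wrist_force'],1),'j6',round(o['joint_positions'][5],2))
    print('shift now cm',sh.round(2),'after-turn cm',(BT.inv().apply(np.array(pos)-p)*100).round(2),'rot',best.round(3))
E
python3 - <<'E'
from h import *
shot('top','b_press.png',(80,130,300,290),3.5)
im=shot('top','b_mat.png',(280,120,480,320),3)
p,R,o=tool(); print(R.as_matrix().round(3))
E
```

```text
[[-0.     0.917  0.399]
 [ 0.001  0.399 -0.917]
 [-1.     0.    -0.001]]
```

View pics/b_press.png

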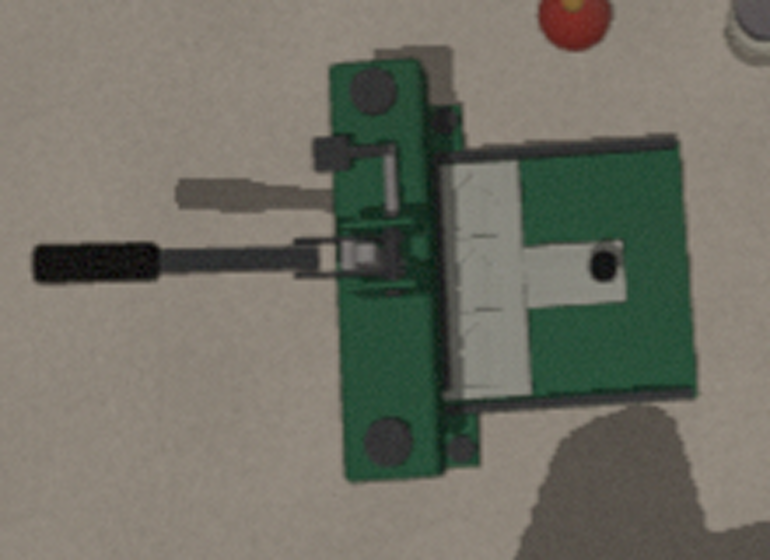

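View pics/b_mat.png

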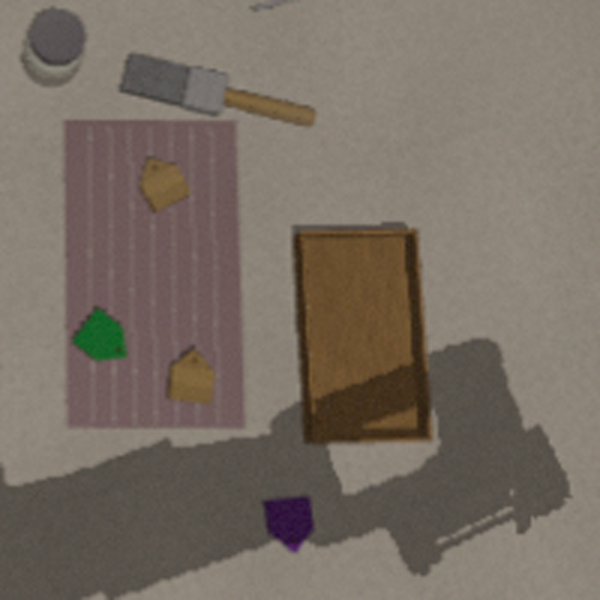

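```bash
python3 - <<'E'
from h import *
im=shot('top'); p=P('top')
g=lambda L,z:plane('top',[(80+a/3.5,130+b/3.5) for a,b in L],z,p)
print('caps',g([(373,91),(388,441)],.158).round(4))
print('head corners',g([(331,66),(421,60),(346,480),(442,474)],.156).round(4))
print('knob',g([(603,265)],.075).round(4))
print('rails',g([(445,158),(677,139),(450,408),(694,393)],.032).round(4))
print('pad',g([(331,154)],.18).round(4),'grip',g([(34,263),(158,262),(96,263)],.265).round(4))
print('tray outer edge',g([(519,160),(531,396)],.035).round(4))
hsv=cv2.cvtColor(im,cv2.COLOR_BGR2HSV)
sub=hsv[150:270,295:370]
for y,x in((181,335),(246,344),(230,400),(200,310)): print(hsv[y,x])
m=cv2.inRange(hsv,(10,95,60),(25,255,255))
for c in cv2.findContours(m,cv2.RETR_EXTERNAL,cv2.CHAIN_APPROX_NONE)[0]:
    if cv2.contourArea(c)>40:
        print(cv2.boundingRect(c),cv2.contourArea(c))
        if cv2.contourArea(c)<400:
            print(plane('top',cv2.approxPolyDP(c,2,True).reshape(-1,2)+0.0,.016,p)[:,:2].round(4).tolist())
E
```

```text
caps [[0.6694 0.1813 0.158 ]
 [0.4141 0.163  0.158 ]]
head corners [[0.6887 0.2134 0.156 ]
 [0.6935 0.1467 0.156 ]
 [0.3864 0.1925 0.156 ]
 [0.3911 0.1243 0.156 ]]
knob [[0.5514 0.012  0.075 ]]
rails [[ 0.6442  0.1426  0.032 ]
 [ 0.661  -0.0472  0.032 ]
 [ 0.4409  0.1341  0.032 ]
 [ 0.454  -0.0608  0.032 ]]
pad [[0.6176 0.2062 0.18  ]] grip [[0.5272 0.3815 0.265 ]
 [0.5283 0.2998 0.265 ]
 [0.5274 0.3406 0.265 ]]
tray outer edge [[0.6422 0.0817 0.035 ]
 [0.4508 0.0693 0.035 ]]
[ 19 128 128]
[ 19 132 129]
[ 16 140 104]
[  4  49 115]
(336, 236, 16, 19) 188.5
[[0.4733, -0.2482], [0.4591, -0.2281], [0.4281, -0.2246], [0.4227, -0.2612], [0.4508, -0.2676]]
(378, 196, 46, 72) 2580.0
(327, 173, 16, 17) 169.5
[[0.6554, -0.2091], [0.6259, -0.2027], [0.6084, -0.2139], [0.6232, -0.2461], [0.6497, -0.2351]]
(355, 150, 30, 12) 134.5
[[0.7214, -0.2865], [0.7124, -0.2863], [0.692, -0.3645], [0.698, -0.3706], [0.7069, -0.3681]]
(173, 91, 8, 8) 42.5
[[0.9041, 0.2473], [0.8852, 0.2526], [0.882, 0.2375], [0.8978, 0.232]]
```

```bash
python3 - <<'E'
from h import *
to((0.5514,0.012,0.2),0.07)
p=P('wrist'); print('cam',(-p[2].T@p[3]).round(3))
E
```

```text
t 0.3 tcp [ 0.2196 -0.5041  0.2241] w 0.0939 F [-0.6 -0.7 -0.4] j6 -0.1
shift now cm [  2.44  51.03 -34.06] after-turn cm [ 2.41 49.16 36.71] rot [-1.23e+00 -1.00e-03 -1.00e-03]
cam [ 0.29  -0.474  0.385]
```

step_arm(motion="60 0 0 0 -0.12 0 0;60 0 0 0 -0.12 0 0;60 0 0 0 -0.12 0 0;60 0 0 0 -0.12 0 0;60 0 0 0 -0.12 0 0;60 0 0 0 -0.12 0 0;60 0 0 0 -0.12 0 0;60 0 0 0 -0.12 0 0;60 0 0 0 -0.12 0 0;60 0 0 0 -0.12 0 0;60 0 0 0 -0.03 0 0")

```text
time: 1.22
tool_pos: [0.2196, -0.5042, 0.2244]
ee_rot: [1.952, 1.571, 2.027]
wrist_force: [-0.3, 1.2, 0.8]
width: 0.0565
```

step_arm(motion="60 0 3.3 2.4 0 0 0;60 0 3.3 2.4 0 0 0;60 0 3.3 2.4 0 0 0;60 0 3.3 2.4 0 0 0;60 0 3.3 2.4 0 0 0;60 0 3.3 2.4 0 0 0;60 0 3.3 2.4 0 0 0;60 0 3.3 2.4 0 0 0;60 0 3.3 2.4 0 0 0;60 0 3.3 2.4 0 0 0;60 0 3.3 2.4 0 0 0;60 0 3.3 2.4 0 0 0;60 0 3.3 2.4 0 0 0;60 0 3.3 2.4 0 0 0;60 0 3 3.1 0 0 0;60 0 0 0 0 0 0")

```text
time: 2.55
tool_pos: [0.5531, 0.0167, 0.2229]
ee_rot: [1.568, 1.568, 1.645]
wrist_force: [-0.0, -1.2, -1.1]
width: 0.0566
```

```bash
python3 - <<'E'
from h import *
to((0.5514,0.012,0.062),0.07)
shot('wrist','c_w.png'); 
E
```

```text
t 2.55 tcp [0.5531 0.0167 0.2229] w 0.0566 F [-0.  -1.2 -1.1] j6 -0.15
shift now cm [16.08 -0.5  -0.2 ] after-turn cm [16.09 -0.45 -0.2 ] rot [ 0.007 -0.    -0.003]
```

View pics/c_w.png

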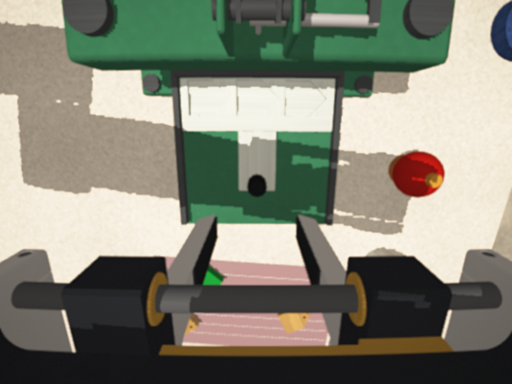

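```bash
python3 - <<'E'
from h import *
p=P('wrist')
print(plane('wrist',[(257,184)],.075,p).round(4),proj('wrist',[(.5514,.012,.075)],p))
print('rail/tray: edges',plane('wrist',[(183,131),(332,131)],.035,p).round(4))
E
```

```text
[[0.5528 0.0138 0.075 ]] [[255.71206995 185.40316827]]
rail/tray: edges [[0.4541 0.0664 0.035 ]
 [0.6438 0.0807 0.035 ]]
```

step_arm(motion="60 3.5 -0.2 -0.1 0.007 0 0;60 3.5 -0.2 0 0 0 0;60 3.5 0 0 0 0 0;60 3.5 0 0 0 0 0;60 2.0 0 0 0 0 0;60 0 0 0 0 0 0;0 0 0 0 0 0 0;0 0 0 0 0 0 0;0 0 0 0 0 0 0;0 0 0 0 0 0 0;0 0 0 0 0 0 0;0 0 0 0 0 0 0")

```text
time: 3.6
tool_pos: [0.5541, 0.0069, 0.0668]
ee_rot: [-0.09, 1.559, -0.027]
wrist_force: [8.4, 1.2, -2.5]
width: 0.0233
```

step_arm(motion="0 0 -0.6 0 0 0 0;0 0 -1.2 0 0 0 0;0 0 -1.2 0 0 0 0;0 0 -1.2 0 0 0 0;0 0 -1.2 0 0 0 0;0 0 -1.2 0 0 0 0;0 0 -1.2 0 0 0 0;0 0 -1.2 0 0 0 0;0 0 -1.0 0 0 0 0;0 0 -0.6 0 0 0 0;0 0 0 0 0 0 0")

```text
time: 4.52
tool_pos: [0.5617, -0.1001, 0.0669]
ee_rot: [-0.189, 1.557, -0.127]
wrist_force: [11.0, -0.5, -4.9]
width: 0.0231
```

```bash
python3 - <<'E'
from h import *
to((0.5514,0.012,0.062),0.07)
shot('top','d_t.png',(150,130,330,290),4)
E
```

```text
t 4.52 tcp [ 0.5617 -0.1001  0.0669] w 0.0231 F [11.  -0.5 -4.9] j6 -0.34
shift now cm [ 0.45 11.25 -0.34] after-turn cm [ 0.49 11.26 -0.24] rot [-0.008  0.013  0.003]
```

View pics/d_t.png

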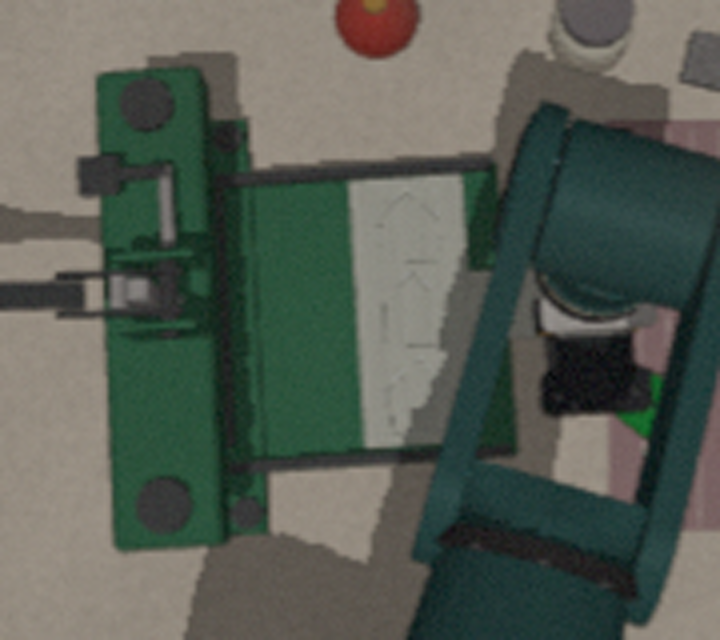

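step_arm(motion="60 0 0 0 0 0 0;60 0 0 0 0 0 0;60 -3 0 0 0 0 0;60 -3.5 0 0 0 0 0;100 -3.5 0 0 0 0 0;100 -3.5 -2 0 0 0 0;100 -3 -3 0 0 0 0;100 0 -3.5 0 0 0 0;100 0 -3.5 0 0 0 0;100 0 -2 0 0 0 0;100 0 0 0 0 0 0;100 0 0 0 0 0 0")

```text
time: 5.57
tool_pos: [0.5646, -0.2385, 0.2287]
ee_rot: [2.278, 1.569, 2.339]
wrist_force: [-1.0, -0.1, 0.2]
width: 0.0938
```

```bash
python3 - <<'E'
from h import *
to((0.5514,0.012,0.062),0.07)
shot('wrist','e_w.png',None,1.5)
shot('top','e_t.png',(150,130,380,290),3.4)
np.save('pw.npy',np.array(P('wrist'),dtype=object),allow_pickle=True)
E
```

```text
t 5.57 tcp [ 0.5646 -0.2385  0.2287] w 0.0938 F [-1.  -0.1  0.2] j6 -0.55
shift now cm [16.69 25.06  0.23] after-turn cm [16.67 25.08  0.44] rot [-0.009 -0.001 -0.001]
```

View pics/e_w.png

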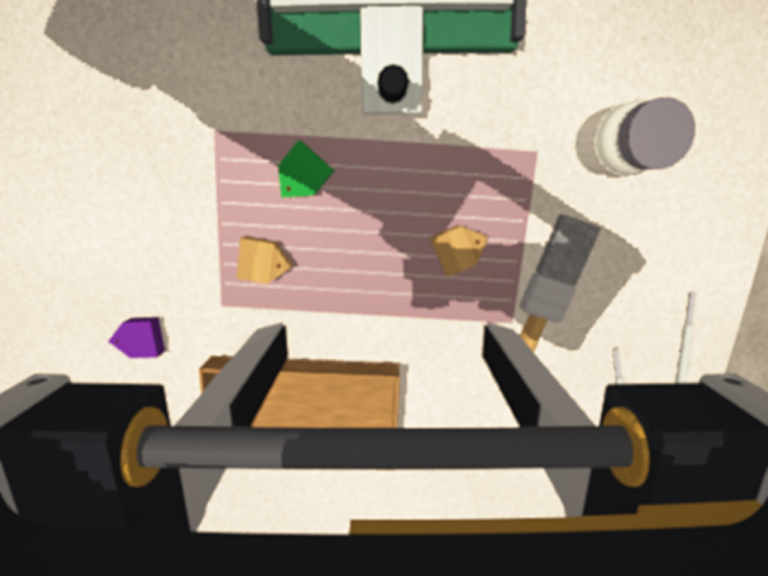

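View pics/e_t.png

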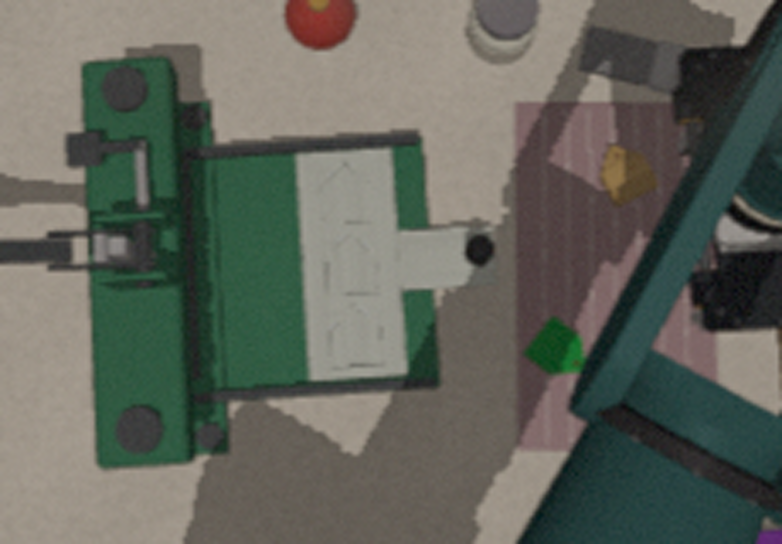

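```bash
python3 - <<'E'
from h import *
pt=P('top')
g=lambda L,z:plane('top',[(150+a/3.4,130+b/3.4) for a,b in L],z,pt)
print('tray corners',g([(297,154),(393,147),(310,380),(407,375)],.035).round(4).tolist())
print('knob top',g([(479,250)],.075).round(4).tolist())
im=shot('wrist')
cv2.imwrite('pics/e2.png',cv2.resize(im[145:200,140:340],None,fx=4,fy=4,interpolation=cv2.INTER_CUBIC))
pw=P('wrist')
print('knob top wrist',plane('wrist',[(262,52)],.075,pw).round(4))
E
```

```text
tray corners [[0.6436, 0.0559, 0.035], [0.6499, -0.0247, 0.035], [0.4548, 0.0429, 0.035], [0.4593, -0.0367, 0.035]]
knob top [[0.5579, -0.0933, 0.075]]
knob top wrist [[ 0.5627 -0.0915  0.075 ]]
```

View pics/e2.png

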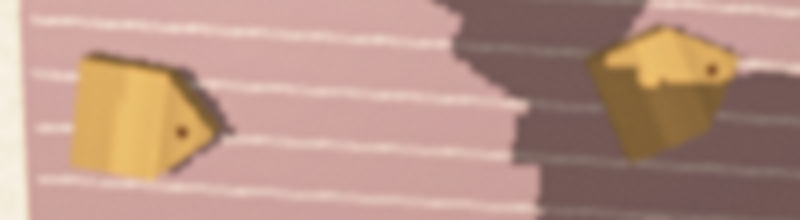

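```bash
cat >> h.py <<'E'
M=np.array([[-25,20],[-25,-20],[5,-20],[25,0],[5,20]])/1000.
def fit(W):
    """rigid 2D fit of model corners (order base+y, base-y, shoulder-y, tip, shoulder+y) to W"""
    W=np.array(W)[:,:2]; a=M-M.mean(0); b=W-W.mean(0)
    th=np.arctan2((a[:,0]*b[:,1]-a[:,1]*b[:,0]).sum(),(a*b).sum())
    c,s=np.cos(th),np.sin(th); Rm=np.array([[c,-s],[s,c]]); t=W.mean(0)-Rm@M.mean(0)
    r=np.linalg.norm((M@Rm.T+t)-W,axis=1)
    print('house',t.round(4),'th',th.round(3),'res mm',(r*1e3).round(1)); return t,th
E
python3 - <<'E'
from h import *
pw=P('wrist')
g=lambda L:plane('wrist',[(140+a/4,145+b/4) for a,b in L],.016,pw)
fit(g([(82,62),(70,165),(152,180),(215,133),(168,76)]))
fit(g([(600,64),(632,160),(708,130),(735,62),(665,30)]))
E
```

```text
house [ 0.4523 -0.2487] th -0.114 res mm [1.3 0.8 0.7 1.5 1.4]
house [ 0.6396 -0.2227] th 0.475 res mm [3.8 1.6 0.7 2.8 1.5]
```

step_arm(motion="75 0 0 0 0.12 0 0;75 0 0 0 0.12 0 0;75 0 0 0 0.12 0 0;75 0 0 0 0.12 0 0;75 0 0 0 0.12 0 0;75 0 0 0 0.12 0 0;75 0 0 0 0.12 0 0;75 0 0 0 0.12 0 0;75 0 0 0 0.12 0 0;75 0 0 0 0.085 0 0")

```text
time: 6.55
tool_pos: [0.5652, -0.2361, 0.2293]
ee_rot: [1.819, 1.571, 0.714]
wrist_force: [-0.7, 0.1, -0.7]
width: 0.0703
```

```bash
python3 - <<'E'
from h import *
to((0.633,-.226,.13),-1.096)
E
```

```text
t 6.55 tcp [ 0.5652 -0.2361  0.2293] w 0.0703 F [-0.7  0.1 -0.7] j6 0.62
shift now cm [9.93 6.51 2.14] after-turn cm [9.93 6.5  2.2 ] rot [-0.009 -0.    -0.   ]
```

step_arm(motion="75 2 2.2 0.7 -0.009 0 0;75 3 2.2 0.7 0 0 0;75 3 2.1 0.8 0 0 0;75 1.9 0 0 0 0 0;75 0 0 0 0 0 0;75 0 0 0 0 0 0")

```text
time: 7.05
tool_pos: [0.6322, -0.226, 0.1285]
ee_rot: [-2.45, 1.567, 2.742]
wrist_force: [0.8, 0.3, 0.0]
width: 0.0711
```

```bash
python3 - <<'E'
from h import *
to((0.633,-.226,.027),-1.096)
shot('wrist','f_w.png',(140,130,380,330),3)
E
```

```text
t 7.05 tcp [ 0.6322 -0.226   0.1285] w 0.0711 F [0.8 0.3 0. ] j6 0.66
shift now cm [10.15  0.09  0.07] after-turn cm [10.15  0.07  0.04] rot [ 0.005 -0.003  0.002]
```

View pics/f_w.png

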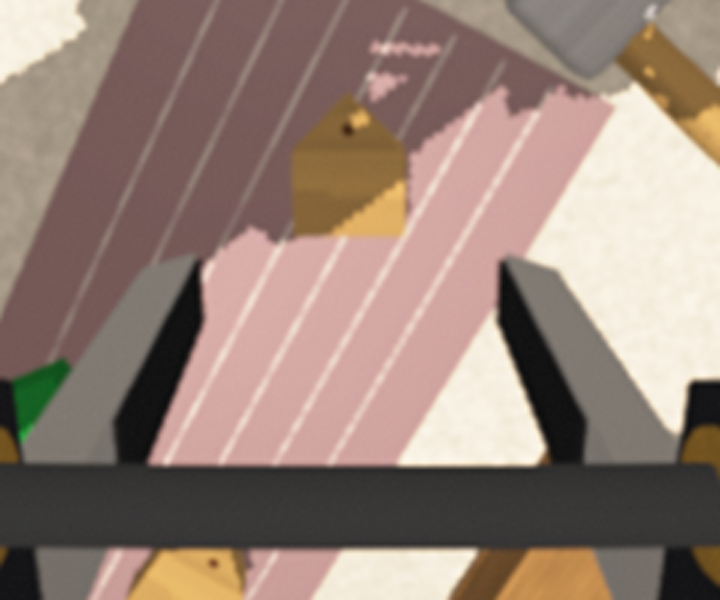

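```bash
python3 - <<'E'
from h import *
g=lambda L:plane('wrist',[(140+a/3,130+b/3) for a,b in L],.016)
t,th=fit(g([(293,235),(406,237),(406,152),(348,96),(293,152)]))
q=t-0.007*np.array([np.cos(th),np.sin(th)])
to((*q,.027),th-np.pi/2)
E
```

```text
house [ 0.6393 -0.2242] th 0.479 res mm [0.4 1.2 0.5 0.5 0.6]
t 7.1 tcp [ 0.6331 -0.2269  0.1311] w 0.0709 F [ 0.5 -0.5  1.8] j6 0.66
shift now cm [10.41 -0.03  0.04] after-turn cm [10.41 -0.03  0.05] rot [ 0.     0.001 -0.   ]
```

step_arm(motion="75 3 0 0.03 0 0 0;75 3 0 0 0 0 0;75 2.5 0 0 0 0 0;75 1.8 0 0 0 0 0;75 0 0 0 0 0 0;0 0 0 0 0 0 0;0 0 0 0 0 0 0;0 0 0 0 0 0 0;0 0 0 0 0 0 0;0 0 0 0 0 0 0;0 0 0 0 0 0 0")

```text
time: 8.02
tool_pos: [0.634, -0.2285, 0.0289]
ee_rot: [0.655, 1.568, -0.438]
wrist_force: [0.1, 1.3, 4.0]
width: 0.0396
```

```bash
python3 - <<'E'
from h import *
to((0.633,-.226,.027),-1.096)
E
```

```text
t 8.02 tcp [ 0.634  -0.2285  0.0289] w 0.0396 F [0.1 1.3 4. ] j6 0.66
shift now cm [ 0.19  0.02 -0.26] after-turn cm [ 0.19  0.02 -0.26] rot [ 0.003  0.002 -0.002]
```

step_arm(motion="0 -2 0 0 0 0 0;0 -3.5 0 0 0 0 0;0 -3.5 0 0 0 0 0;0 -2 0 0 0 0 0;0 0 0 0 0.11 0 0;0 0 0 0 0.11 0 0;0 0 0 0 0.11 0 0;0 0 0 0 0.083 0 0;0 0 0 0 0 0 0")

```text
time: 8.77
tool_pos: [0.633, -0.2281, 0.137]
ee_rot: [-0.315, 1.571, -1.823]
wrist_force: [-0.6, 0.2, 0.4]
width: 0.0397
```

```bash
python3 - <<'E'
from h import *
to((0.605,.0125,.135),.066-np.pi/2)
E
```

```text
t 8.77 tcp [ 0.633  -0.2281  0.137 ] w 0.0397 F [-0.6  0.2  0.4] j6 1.08
shift now cm [  0.2   -1.27 -24.19] after-turn cm [  0.2   -1.21 -24.19] rot [-0.003  0.     0.   ]
```

step_arm(motion="0 0 -0.8 -3.4 0 0 0;0 0 -1.2 -3.4 0 0 0;0 0 -1.2 -3.4 0 0 0;0 0 -1.2 -3.4 0 0 0;0 0 -1.2 -3.4 0 0 0;0 0 -1.2 -3.4 0 0 0;0 0 -0.4 -3 0 0 0;0 0 0 0 0 0 0;0 0 0 0 0 0 0")

```text
time: 9.52
tool_pos: [0.5458, 0.002, 0.1373]
ee_rot: [0.807, 1.57, -0.694]
wrist_force: [1.1, 0.5, 0.2]
width: 0.0393
```

```bash
python3 - <<'E'
from h import *
ps=np.array([robot.get_obs()['tool_pos'] for _ in range(5)]);print(ps)
shot('wrist','g_w.png',(130,60,380,250),3)
shot('top','g_t.png',(150,130,380,290),3.4)
to((0.605,.0125,.135),.066-np.pi/2)
E
```

```text
[[0.54583644 0.00200491 0.13727892]
 [0.54583644 0.00200491 0.13727892]
 [0.54583644 0.00200491 0.13727892]
 [0.54583644 0.00200491 0.13727892]
 [0.54583644 0.00200491 0.13727892]]
t 9.62 tcp [5.464e-01 1.000e-04 1.371e-01] w 0.0394 F [ 0.4 -0.1 -0.2] j6 1.4
shift now cm [ 0.21  5.93 -0.85] after-turn cm [ 0.21  5.93 -0.85] rot [-0.     0.001 -0.   ]
```

View pics/g_w.png

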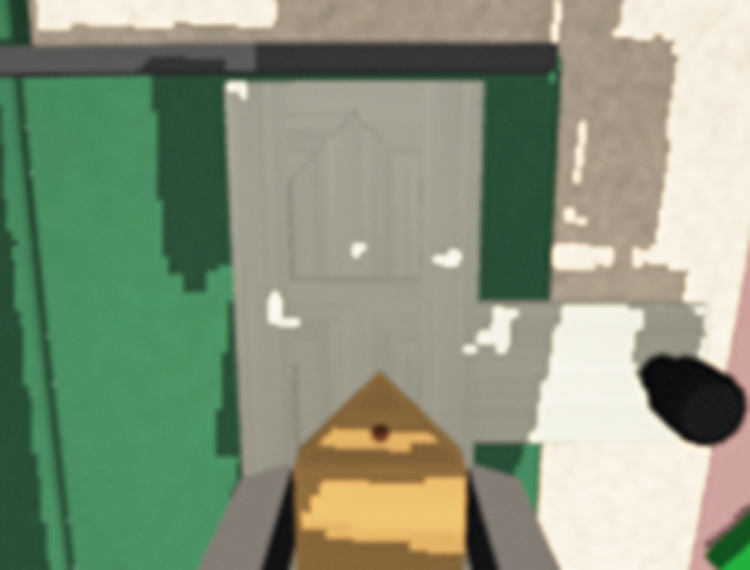

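```bash
python3 - <<'E'
from h import *
p,R,o=tool()
print('tool R',R.as_matrix().round(4).tolist())
g=lambda L,z:plane('wrist',[(130+a/3,60+b/3) for a,b in L],z)
Ti=lambda X:(R.inv().apply(X-p)*1000).round(1)
pk=g([(293,278),(421,277),(420,181),(353,112),(290,183)],.035)
t,th=fit(pk)
print('pocket rel TCP mm (x down,y,z)',Ti(np.array([[*t,.029]])),'yaw rel',th-np.arctan2(*R.as_matrix()[[1,0],1]))
b=g([(380,372),(299,455),(463,455)],p[2]-.011); print('blank tip & shoulders tool mm',Ti(b))
im=snapshot('wrist')
tr=g([(226,84),(483,82),(243,470),(463,470)],.035); print('tray edges',tr.round(4).tolist())
E
```

```text
tool R [[0.0005, 0.9978, 0.0656], [-0.0009, 0.0656, -0.9978], [-1.0, 0.0005, 0.0009]]
house [0.6148 0.0121] th 0.079 res mm [0.9 1.1 0.6 1.1 0.6]
pocket rel TCP mm (x down,y,z) [[108.1  68.9  -7.5]] yaw rel 0.013633544617409496
blank tip & shoulders tool mm [[ 11.   34.3   0.2]
 [ 11.   15.1 -18.1]
 [ 11.   15.   19. ]]
tray edges [[0.6467, 0.0533, 0.035], [0.6523, -0.0257, 0.035], [0.5203, 0.0453, 0.035], [0.5252, -0.031, 0.035]]
```

step_arm(motion="0 0 2.0 -0.28 0 0 0;0 0 2.0 -0.3 0 0 0;0 1 1.96 -0.2 0 0 0;0 2 0 0 0 0 0;0 2 0 0 0 0 0;0 1.4 0 0 0 0 0;0 0 0 0 0 0 0;0 0 0 0 0 0 0")

```text
time: 10.33
tool_pos: [0.6047, 0.0111, 0.0717]
ee_rot: [-1.607, 1.568, -3.114]
wrist_force: [0.0, 0.5, -0.5]
width: 0.0392
```

```bash
python3 - <<'E'
from h import *
shot('wrist','i_w.png',(170,100,350,240),4)
shot('top','i_t.png',(190,130,300,250),5)
to((0.605,.0125,.135),.066-np.pi/2)
E
```

```text
t 10.43 tcp [0.6061 0.0115 0.0742] w 0.0394 F [-0.2  0.4  0. ] j6 1.43
shift now cm [-6.08 -0.09 -0.1 ] after-turn cm [-6.08 -0.1  -0.11] rot [-0.002  0.    -0.002]
```

View pics/i_w.png

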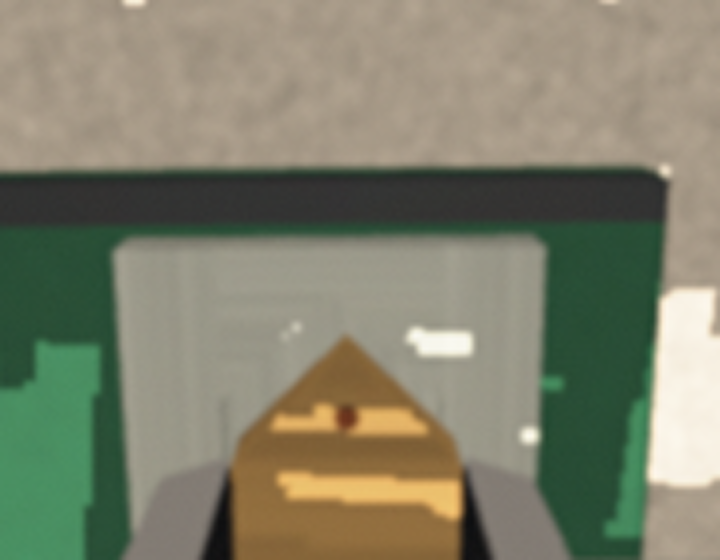

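View pics/i_t.png

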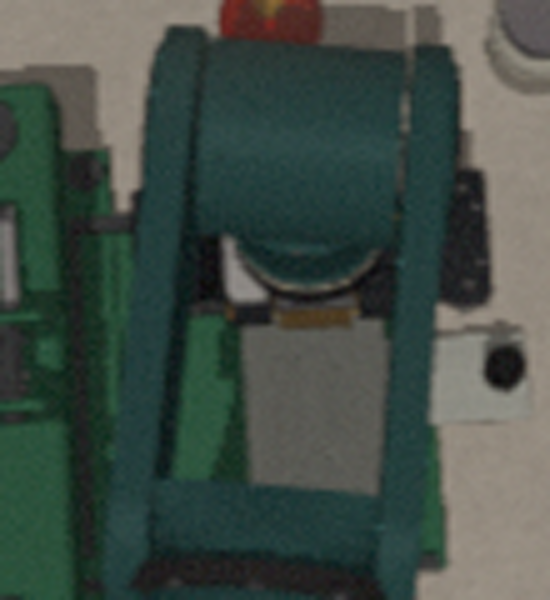

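```bash
python3 - <<'E'
from h import *
p,R,o=tool(); pw=P('wrist'); cam=-pw[2].T@pw[3]; print('cam rel tool mm',(R.inv().apply(cam-p)*1000).round(1))
g=lambda L,z:plane('wrist',[(170+a/4,100+b/4) for a,b in L],z,pw)
Ti=lambda X:(R.inv().apply(X-p)*1000).round(1).tolist()
print('pocket sides',Ti(g([(225,400),(225,440),(440,400)],.035)))
print('tray end',Ti(g([(119,240),(545,236)],.035)))
print('tray sides',Ti(g([(125,450),(537,450),(120,300),(545,300)],.035)))
for dz in(.009,.011,.013):print('blank tip, shoulders',Ti(g([(346,336),(236,440),(456,440)],p[2]-dz)))
E
```

```text
cam rel tool mm [-1.604e+02  7.680e+01 -1.000e-01]
pocket sides [[39.2, 14.6, -23.4], [39.2, 6.3, -23.7], [39.2, 14.5, 18.5]]
tray end [[39.2, 45.9, -42.4], [39.3, 46.6, 37.4]]
tray sides [[39.1, 4.2, -43.5], [39.2, 4.2, 37.9], [39.2, 34.5, -42.8], [39.2, 34.4, 38.0]]
blank tip, shoulders [[9.1, 34.8, 0.1], [9.0, 17.0, -18.3], [9.0, 16.9, 18.5]]
blank tip, shoulders [[11.1, 34.3, 0.1], [11.0, 16.3, -18.5], [11.0, 16.2, 18.7]]
blank tip, shoulders [[13.1, 33.8, 0.1], [13.0, 15.6, -18.7], [13.0, 15.5, 18.9]]
```

step_arm(motion="0 0 0.19 -0.26 0 0 0;0 0.4 0 0 0 0 0;0 0.5 0 0 0 0 0;0 0 0 0 0 0 0;0 0 0 0 0 0 0")

```text
time: 10.85
tool_pos: [0.6067, 0.0152, 0.0639]
ee_rot: [-0.911, 1.571, -2.417]
wrist_force: [-0.6, 0.3, 0.4]
width: 0.0394
```

```bash
python3 - <<'E'
from h import *
shot('wrist','j_w.png',(170,100,350,240),4)
to((0.605,.0125,.135),.066-np.pi/2)
E
```

```text
t 10.9 tcp [0.6066 0.0152 0.0639] w 0.0396 F [-0.  -0.8  0.4] j6 1.44
shift now cm [-7.11 -0.18  0.26] after-turn cm [-7.11 -0.18  0.26] rot [-0.001  0.     0.   ]
```

View pics/j_w.png

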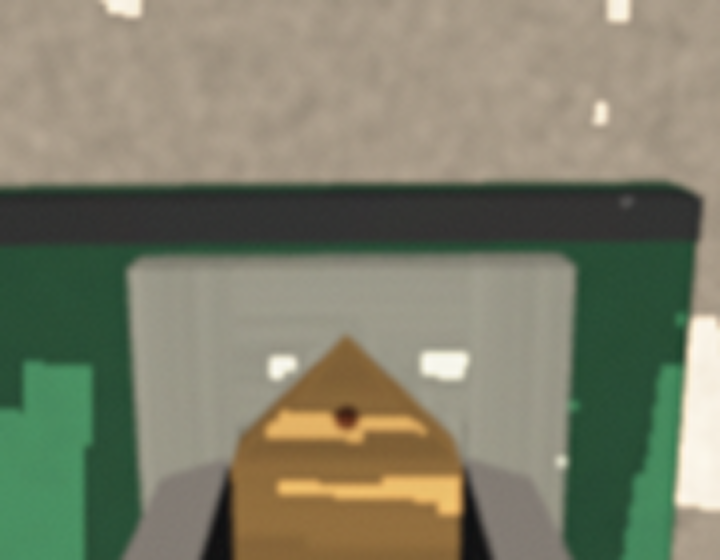

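```bash
python3 - <<'E'
from h import *
p,R,o=tool(); pw=P('wrist')
g=lambda L,z:plane('wrist',[(170+a/4,100+b/4) for a,b in L],z,pw)
Ti=lambda X:(R.inv().apply(X-p)*1000).round(1).tolist()
print('tray end',Ti(g([(132,258),(576,254)],.035)))
print('tray sides',Ti(g([(138,450),(566,450),(131,300),(575,300)],.035)))
for dz in(.009,.011,.013):print('blank tip, shoulders',Ti(g([(346,336),(236,440),(456,440)],p[2]-dz)))
E
```

```text
tray end [[28.9, 44.3, -38.1], [28.9, 45.0, 41.2]]
tray sides [[28.9, 8.0, -38.9], [28.9, 7.9, 41.4], [28.9, 36.7, -38.7], [28.9, 36.6, 41.4]]
blank tip, shoulders [[9.0, 34.9, 0.1], [9.0, 17.0, -18.3], [9.0, 17.0, 18.5]]
blank tip, shoulders [[11.0, 34.4, 0.1], [11.0, 16.3, -18.5], [11.0, 16.3, 18.7]]
blank tip, shoulders [[13.0, 33.9, 0.1], [13.0, 15.6, -18.7], [13.0, 15.6, 18.9]]
```

step_arm(motion="0 0 0.03 0.14 0 0 0;0 0 0 0 0 0 0;0 0 0 0 0 0 0;0 0 0 0 0 0 0;0 0 0 0 0 0 0")

```text
time: 11.32
tool_pos: [0.6071, 0.0137, 0.0639]
ee_rot: [-0.563, 1.571, -2.069]
wrist_force: [0.1, 0.5, -0.2]
width: 0.0399
```

```bash
python3 - <<'E'
from h import *
shot('wrist','k_w.png',(170,100,350,240),4)
to((0.605,.0125,.135),.066-np.pi/2)
E
```

```text
t 11.37 tcp [0.6071 0.0138 0.0639] w 0.039 F [ 0.2  0.5 -0.7] j6 1.44
shift now cm [-7.11 -0.22  0.11] after-turn cm [-7.11 -0.22  0.11] rot [-0.001  0.     0.   ]
```

View pics/k_w.png

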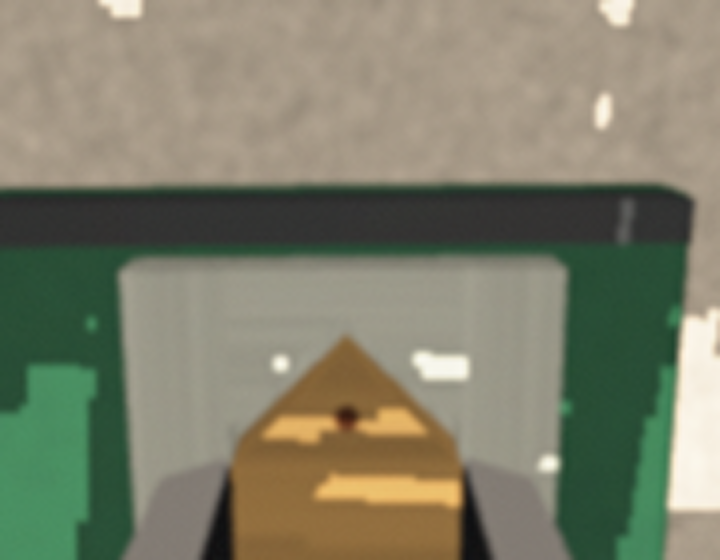

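step_arm(motion="0 0.25 0 0 0 0 0;0 0.2 0 0 0 0 0;0 0.2 0 0 0 0 0;0 0.1 0 0 0 0 0;0 0 0 0 0 0 0")

```text
time: 11.78
tool_pos: [0.6075, 0.0138, 0.0578]
ee_rot: [1.342, 1.57, -0.164]
wrist_force: [-1.2, 0.4, 5.5]
width: 0.0393
```

```bash
python3 - <<'E'
from h import *
shot('wrist','l_w.png',(170,100,350,240),4)
to((0.605,.0125,.135),.066-np.pi/2)
E
```

```text
t 11.83 tcp [0.6075 0.0138 0.0578] w 0.0391 F [-1.4 -0.3  5.8] j6 1.44
shift now cm [-7.72 -0.25  0.12] after-turn cm [-7.72 -0.26  0.12] rot [-0.001  0.    -0.001]
```

View pics/l_w.png

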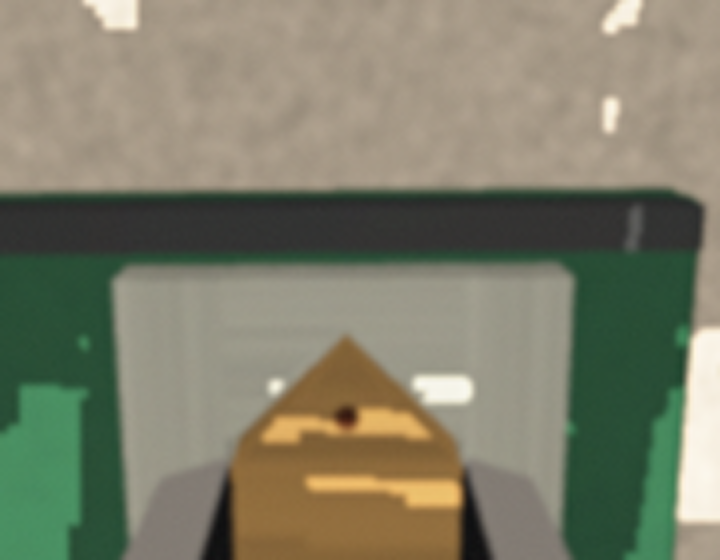

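step_arm(motion="70 0 0 0 0 0 0;70 0 0 0 0 0 0;70 0 0 0 0 0 0;70 -2 0 0 0 0 0;70 -3 0 0 0 0 0;70 -3 -1 0 0 0 0;70 0 -2 0 0 0 0;70 0 -2 0 0 0 0;70 0 0 0 0 0 0")

```text
time: 12.58
tool_pos: [0.5548, 0.0106, 0.1367]
ee_rot: [-1.542, 1.569, -3.048]
wrist_force: [0.3, 0.5, -0.0]
width: 0.066
```

```bash
python3 - <<'E'
from h import *
shot('wrist','m_w.png',(150,60,360,250),3.5)
to((0.605,.0125,.135),.066-np.pi/2)
E
```

```text
t 12.63 tcp [0.5562 0.0106 0.1363] w 0.066 F [ 1.1  0.4 -0.3] j6 1.42
shift now cm [0.13 4.88 0.12] after-turn cm [0.13 4.88 0.13] rot [-0.001 -0.     0.   ]
```

View pics/m_w.png

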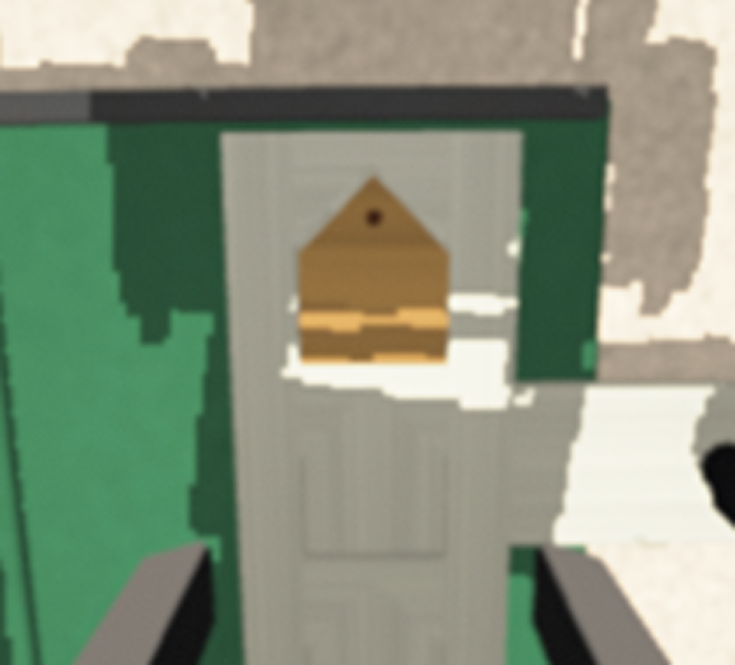

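```bash
python3 - <<'E'
from h import *
pw=P('wrist')
g=lambda L,z:plane('wrist',[(150+a/3.5,60+b/3.5) for a,b in L],z,pw)
for z in (.045,.051): 
    B=g([(299,361),(447,361),(447,252),(373,178),(299,252)],z); fit(B); print(np.linalg.norm(B[0]-B[1]),np.linalg.norm(B[2]-B[4]),np.linalg.norm((B[0]+B[1])/2-B[3]))
print('pocket2 base',g([(303,555),(446,555)],.035).round(4).tolist(), 'end',g([(222,133),(523,131)],.035).round(4).tolist())
E
```

```text
house [0.615  0.0141] th 0.064 res mm [0.9 0.9 0.6 1.4 0.6]
0.04005278074748431 0.038920824752249714 0.04773267083430354
house [0.6155 0.0141] th 0.064 res mm [1.5 1.4 1.1 2.  1.1]
0.039098133108793974 0.03799315699105566 0.046594975007698276
pocket2 base [[0.5298, 0.0294, 0.035], [0.5326, -0.013, 0.035]] end [[0.6479, 0.0564, 0.035], [0.6535, -0.0234, 0.035]]
```

step_arm(motion="75 0 -1.0 3.2 0.09 0 0;75 0 -1.0 3.2 0.09 0 0;75 0 -1.0 3.2 0 0 0;75 0 -1.0 3.2 0 0 0;75 0 -1.0 3.2 0 0 0;75 0 -1.0 3.2 0 0 0;75 0 -1.0 3.2 0 0 0;75 0 -1.0 3.0 0 0 0;75 0 0 0 0 0 0;75 0 0 0 0 0 0")

```text
time: 13.47
tool_pos: [0.4571, -0.237, 0.1358]
ee_rot: [-2.695, 1.57, 1.899]
wrist_force: [0.9, -0.0, -0.5]
width: 0.0704
```

```bash
python3 - <<'E'
from h import *
shot('wrist','n_w.png',(100,100,380,310),2.7)
to((0.445,-.248,.135),-.114-np.pi/2)
E
```

```text
t 13.52 tcp [ 0.4575 -0.2359  0.1359] w 0.0706 F [ 0.2  0.2 -0.1] j6 1.1
shift now cm [ 0.09 -1.1   1.35] after-turn cm [ 0.09 -1.1   1.35] rot [-0.003 -0.001  0.   ]
```

View pics/n_w.png

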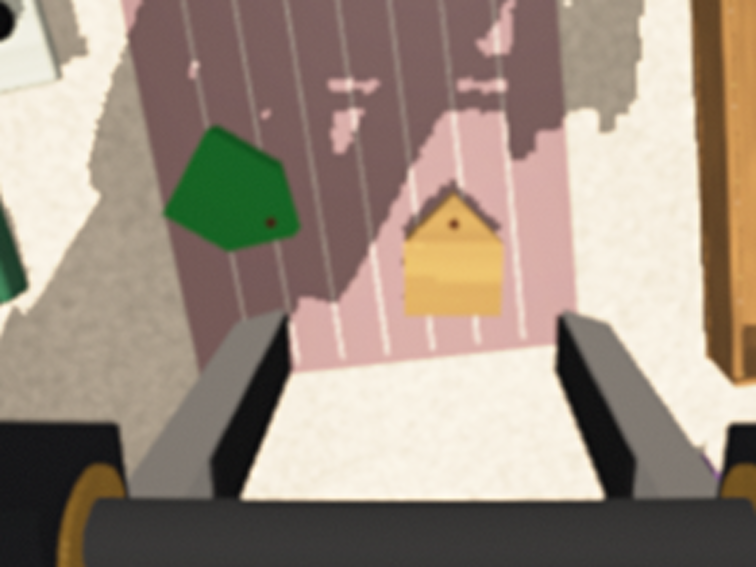

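```bash
python3 - <<'E'
from h import *
g=lambda L:plane('wrist',[(100+a/2.7,100+b/2.7) for a,b in L],.016)
t,th=fit(g([(404,316),(502,316),(502,243),(453,194),(405,243)]))
q=t-0.007*np.array([np.cos(th),np.sin(th)])
to((*q,.027),th-np.pi/2)
E
```

```text
house [ 0.4513 -0.2476] th -0.112 res mm [0.6 0.9 0.6 0.5 0.8]
t 13.52 tcp [ 0.4575 -0.2359  0.1359] w 0.0706 F [ 0.2  0.2 -0.1] j6 1.1
shift now cm [10.89 -1.18  1.25] after-turn cm [10.89 -1.19  1.23] rot [-0.005 -0.001  0.   ]
```

step_arm(motion="75 3 -0.6 0.6 -0.005 0 0;75 3 -0.6 0.65 0 0 0;75 2.9 0 0 0 0 0;75 2.0 0 0 0 0 0;75 0 0 0 0 0 0;0 0 0 0 0 0 0;0 0 0 0 0 0 0;0 0 0 0 0 0 0;0 0 0 0 0 0 0;0 0 0 0 0 0 0;0 0 0 0 0 0 0")

```text
time: 14.43
tool_pos: [0.4448, -0.2472, 0.029]
ee_rot: [1.118, 1.568, -0.563]
wrist_force: [-0.3, 0.6, 3.0]
width: 0.0397
```

step_arm(motion="0 0 0 0 0 0 0;0 -2 0 0 0 0 0;0 -3.5 0 0 0 0 0;0 -3.5 0 0 0 0 0;0 -2 0 0 -0.09 0 0;0 0 0 0 -0.09 0 0;0 0 0 0 0 0 0")

```text
time: 15.02
tool_pos: [0.4446, -0.2474, 0.1395]
ee_rot: [0.849, 1.567, -0.651]
wrist_force: [-0.2, -0.1, -0.4]
width: 0.0393
```

```bash
python3 - <<'E'
from h import *
to((0.485,.004,.135),.066-np.pi/2)
E
```

```text
t 15.02 tcp [ 0.4446 -0.2474  0.1395] w 0.0393 F [-0.2 -0.1 -0.4] j6 0.88
shift now cm [  0.4    5.82 -24.79] after-turn cm [  0.45   5.69 -24.82] rot [ 0.005  0.003 -0.003]
```

step_arm(motion="0 0 1.5 -3.1 0.005 0 0;0 0 1.5 -3.1 0 0 0;0 0 1.5 -3.1 0 0 0;0 0 1.5 -3.1 0 0 0;0 0 1.5 -3.1 0 0 0;0 0 1.5 -3.1 0 0 0;0 0 1.5 -3.1 0 0 0;0 0 1.3 -3.2 0 0 0;0 2 0 0 0 0 0;0 2.3 0 0 0 0 0;0 2 0 0 0 0 0;0 0 0 0 0 0 0;0 0 0 0 0 0 0;0 0 0 0 0 0 0")

```text
time: 16.18
tool_pos: [0.5454, 0.0093, 0.0748]
ee_rot: [0.565, 1.571, -0.943]
wrist_force: [-0.2, -0.1, 0.6]
width: 0.0392
```

```bash
python3 - <<'E'
from h import *
shot('wrist','o_w.png',(150,70,370,240),3.5)
to((0.546,.0095,.0745),.066-np.pi/2)
E
```

```text
t 16.23 tcp [0.546  0.0092 0.0756] w 0.0391 F [-0.2  0.2  0.4] j6 1.42
shift now cm [ 0.11  0.   -0.03] after-turn cm [ 0.11  0.   -0.03] rot [-0.002  0.    -0.002]
```

View pics/o_w.png

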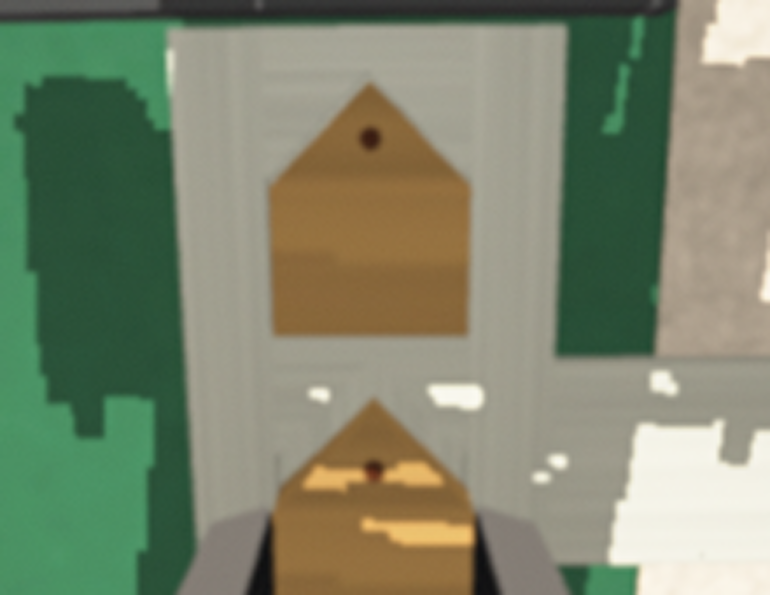

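```bash
cat > m.py <<'E'
from h import *
p,R,o=tool(); pw=P('wrist')
def G(x0,y0,s):
    return lambda L,z:plane('wrist',[(x0+a/s,y0+b/s) for a,b in L],z,pw)
Ti=lambda X:(R.inv().apply(np.atleast_2d(X)-p)*1000).round(1).tolist()
E
python3 - <<'E'
from m import *
g=G(150,70,3.5)
print('end',Ti(g([(170,30),(567,26)],.035)))
print('sides',Ti(g([(175,150),(564,150),(190,400),(554,340)],.035)))
print('pocket2 sides',Ti(g([(279,465),(467,465)],.035)))
print('A base',Ti(g([(274,334),(468,334)],.045)),'A tip',Ti(g([(369,84)],.045)))
for d in (.011,.012): print('tip',Ti(g([(374,400)],p[2]-d)))
E
```

```text
end [[40.8, 103.6, -40.7], [40.8, 104.3, 39.2]]
sides [[40.8, 80.2, -40.8], [40.8, 80.1, 39.8], [40.7, 26.8, -40.2], [40.7, 40.2, 39.5]]
pocket2 sides [[40.6, 11.8, -20.9], [40.7, 11.7, 21.3]]
A base [[30.7, 43.3, -20.2], [30.7, 43.3, 19.8]] A tip [[30.8, 92.2, -0.6]]
tip [[11.1, 34.2, 0.3]]
tip [[12.1, 33.9, 0.3]]
```

step_arm(motion="0 0.4 -0.06 -0.05 0 0 0;0 0.4 0 0 0 0 0;0 0.3 0 0 0 0 0;0 0 0 0 0 0 0;0 0 0 0 0 0 0;0 0 0 0 0 0 0")

```text
time: 16.73
tool_pos: [0.545, 0.0098, 0.0639]
ee_rot: [1.186, 1.57, -0.32]
wrist_force: [0.4, -0.4, 1.5]
width: 0.0395
```

```bash
python3 - <<'E'
from h import *
shot('wrist','p_w.png',(150,70,370,240),3.5)
to((0.546,.0095,.0745),.066-np.pi/2)
E
```

```text
t 16.78 tcp [0.545  0.0098 0.0639] w 0.0398 F [ 0.4 -0.1  2.1] j6 1.42
shift now cm [-1.06  0.1   0.04] after-turn cm [-1.06  0.1   0.04] rot [-0.001  0.    -0.001]
```

View pics/p_w.png

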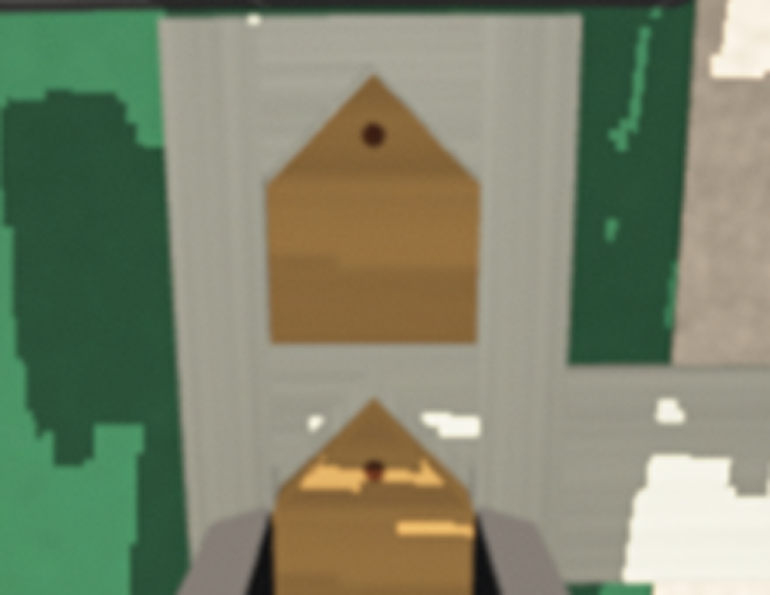

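```bash
python3 - <<'E'
from m import *
g=G(150,70,3.5)
print('end',Ti(g([(161,19),(582,16)],.035)))
print('sides',Ti(g([(166,150),(578,150),(181,400),(569,340)],.035)))
print('pocket2 sides',Ti(g([(275,470),(472,470)],.035)))
print('A base',Ti(g([(271,343),(477,343)],.045)),'A tip',Ti(g([(373,75)],.045)))
for d in (.011,.012): print('tip',Ti(g([(374,399)],p[2]-d)))
E
```

```text
end [[29.0, 104.0, -39.9], [29.0, 104.5, 39.7]]
sides [[28.9, 79.9, -40.2], [29.0, 79.9, 40.1], [28.9, 29.7, -39.8], [28.9, 42.3, 40.3]]
pocket2 sides [[28.9, 14.4, -20.6], [28.9, 14.4, 21.2]]
A base [[18.9, 43.6, -19.6], [18.9, 43.6, 20.3]] A tip [[19.0, 92.8, 0.2]]
tip [[11.0, 34.4, 0.3]]
tip [[12.0, 34.1, 0.3]]
```

step_arm(motion="0 0 -0.05 -0.01 0 0 0;0 0.3 0 0 0 0 0;0 0.2 0 0 0 0 0;0 0.2 0 0 0 0 0;0 0 0 0 0 0 0;0 0 0 0 0 0 0")

```text
time: 17.28
tool_pos: [0.5459, 0.0101, 0.0594]
ee_rot: [1.486, 1.566, -0.02]
wrist_force: [-0.3, 0.2, 10.1]
width: 0.0396
```

```bash
python3 - <<'E'
from h import *
to((0.546,.0095,.0745),.066-np.pi/2)
E
```

```text
t 17.28 tcp [0.5459 0.0101 0.0594] w 0.0396 F [-0.3  0.2 10.1] j6 1.42
shift now cm [-1.51  0.02  0.06] after-turn cm [-1.51  0.01  0.06] rot [-0.001  0.    -0.005]
```

step_arm(motion="70 0 0 0 0 0 0;70 0 0 0 0 0 0;70 0 0 0 0 0 0;70 -2 0 0 0 0 0;70 -3 -1 0 0 0 0;70 -3 -2 0 0 0 0;70 0 -2 0 0 0 0;70 0 0 0 0 0 0;70 0 0 0 0 0 0")

```text
time: 18.03
tool_pos: [0.4936, 0.0069, 0.1359]
ee_rot: [-1.876, 1.57, 2.901]
wrist_force: [0.5, 0.8, 0.2]
width: 0.0658
```

```bash
python3 - <<'E'
from h import *
shot('wrist','q_w.png',(150,40,360,230),3.5)
to((0.546,.0095,.0745),.066-np.pi/2)
E
```

```text
t 18.08 tcp [0.4938 0.0069 0.1352] w 0.0659 F [-0.4  0.1 -0.9] j6 1.41
shift now cm [6.06 5.23 0.07] after-turn cm [6.07 5.23 0.08] rot [-0.001 -0.     0.001]
```

View pics/q_w.png

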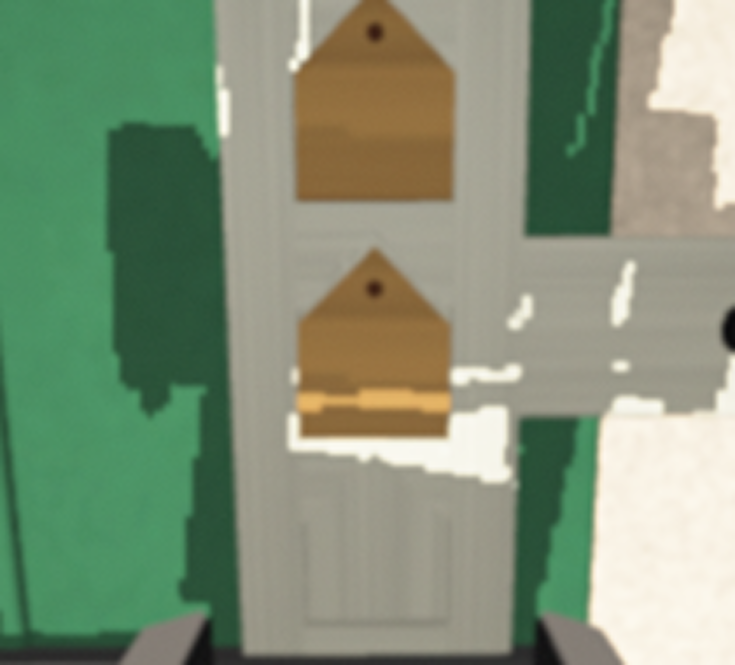

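```bash
python3 - <<'E'
from m import *
g=G(150,40,3.5)
for z in (.045,): 
  for C in ([(299,437),(448,437),(450,322),(375,249),(300,322)],[(296,201),(453,201),(454,72),(375,0),(295,72)]):
    B=g(C,z); fit(B); print([round(np.linalg.norm(x)*1e3,1) for x in (B[0]-B[1],B[2]-B[4],(B[0]+B[1])/2-B[3])])
print('other end',g([(243,654),(512,654)],.035).round(4).tolist(),'pocket1 base',g([(305,623),(447,623)],.035).round(4).tolist())
im=shot('top','q_t.png',(200,150,300,260),6)
im=shot('side','q_s.png',(180,180,320,290),5)
E
```

```text
house [0.552 0.01 ] th 0.06 res mm [0.2 0.1 0.6 1.1 0.6]
[np.float64(40.2), np.float64(39.3), np.float64(48.9)]
house [0.6122 0.0139] th 0.064 res mm [0.4 0.4 1.  2.7 1. ]
[np.float64(39.9), np.float64(39.2), np.float64(46.9)]
other end [[0.4573, 0.0432, 0.035], [0.4625, -0.0371, 0.035]] pocket1 base [[0.4684, 0.0251, 0.035], [0.4711, -0.0168, 0.035]]
```

View pics/q_t.png

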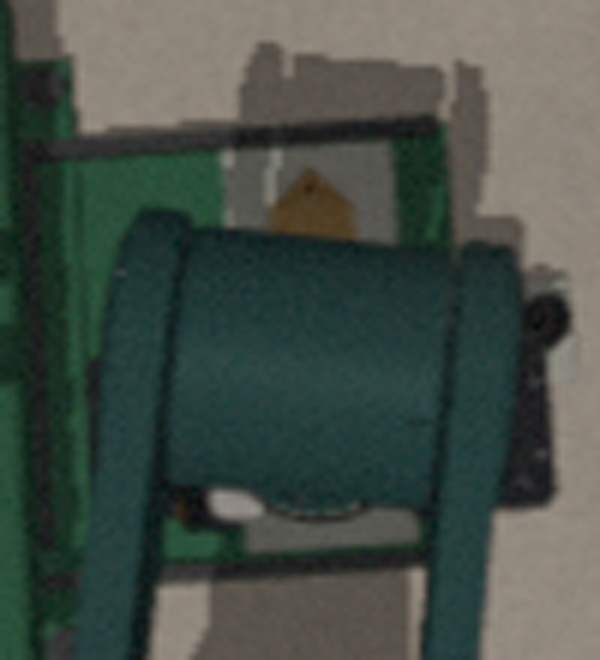

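View pics/q_s.png

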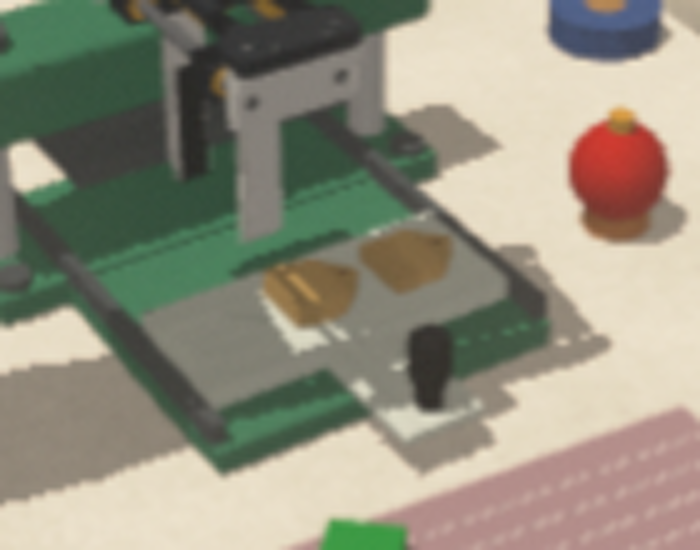

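```bash
python3 - <<'E'
from h import *
im=shot('wrist','r_w.png',(215,30,305,180),5)
E
```

```text
(no output)
```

View pics/r_w.png

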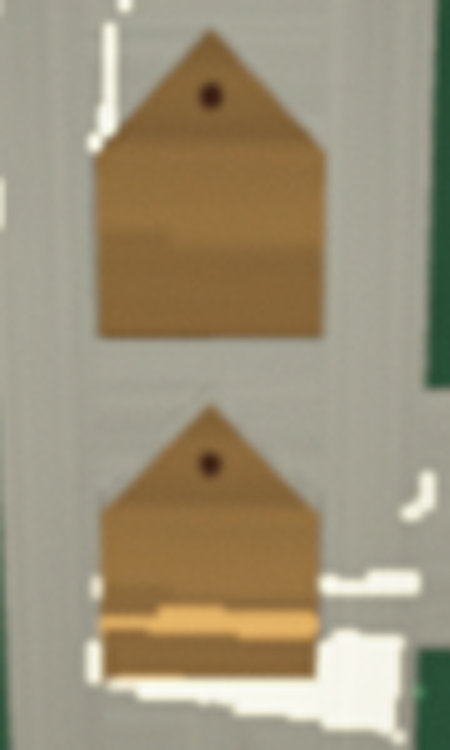

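step_arm(motion="0 0 2 0 0 0 0;0 0 2 0 0 0 0;0 0 1.7 0 0 0 0;0 2 0 0 0 0 0;0 2 0 0 0 0 0;0 1.5 0 0 0 0 0;0 1 0 0 0 0 0;0 0.4 0 0 0 0 0;0 0.3 0 0 0 0 0;0 0 0 0 0 0 0")

```text
time: 19.07
tool_pos: [0.554, 0.0103, 0.0674]
ee_rot: [1.43, 1.564, -0.076]
wrist_force: [0.5, 0.7, 9.1]
width: 0.0027
```

step_arm(motion="0 -2 0 0 0 0 0;0 0 2 0 0 0 0;0 0 2 0 0 0 0;0 0 2 0 0 0 0;0 1 0 0 0 0 0;0 0.4 0 0 0 0 0;0 0.3 0 0 0 0 0;0 0.3 0 0 0 0 0;0 0 0 0 0 0 0")

```text
time: 19.82
tool_pos: [0.6098, 0.0144, 0.0644]
ee_rot: [-1.6, 1.57, -3.106]
wrist_force: [-0.9, 0.7, 0.2]
width: 0.0005
```

step_arm(motion="0 0.1 0 0 0 0 0;0 0 0 0 0 0 0;0 0 0 0 0 0 0")

```text
time: 20.07
tool_pos: [0.61, 0.0144, 0.0643]
ee_rot: [-1.515, 1.57, -3.021]
wrist_force: [-3.1, -0.4, 4.8]
width: 0.0006
```

step_arm(motion="0 0.1 0 0 0 0 0;0 0 0 0 0 0 0;0 0 0 0 0 0 0")

```text
time: 20.32
tool_pos: [0.6101, 0.0143, 0.0643]
ee_rot: [-1.236, 1.57, -2.742]
wrist_force: [-4.2, 0.4, 9.3]
width: 0.0005
```

step_arm(motion="0 -2.2 0 0 0 0 0;0 0 -2.4 0 0 0 0;0 0 -2.4 0 0 0 0;0 0 -2.2 0 0 0 0;0 1 0 0 0 0 0;0 0.5 0 0 0 0 0;0 0.3 0 0 0 0 0;0 0.2 0 0 0 0 0;0 0 0 0 0 0 0")

```text
time: 21.07
tool_pos: [0.5422, 0.0097, 0.0687]
ee_rot: [1.113, 1.569, -0.393]
wrist_force: [-8.4, 0.1, 20.8]
width: 0.0006
```

step_arm(motion="0 -0.15 0.1 0 0 0 0;0 0 0.1 0 0 0 0;0 0 0.1 0 0 0 0;0 0 0 0 0 0 0")

```text
time: 21.4
tool_pos: [0.5444, 0.01, 0.0647]
ee_rot: [-1.724, 1.57, 3.053]
wrist_force: [-0.2, -0.4, -0.4]
width: 0.0004
```

step_arm(motion="0 0.15 0 0 0 0 0;0 0 0 0 0 0 0;0 0 0 0 0 0 0")

```text
time: 21.65
tool_pos: [0.5444, 0.01, 0.0643]
ee_rot: [-2.447, 1.571, 2.33]
wrist_force: [0.1, 1.1, 3.0]
width: 0.0004
```

step_arm(motion="0 -1 0 0 0 0 0;0 0 2.0 0 0 0 0;0 0.8 0 0 0 0 0;0 0.2 0 0 0 0 0;0 0 0 0 0 0 0;0 0 0 0 0 0 0")

```text
time: 22.15
tool_pos: [0.5639, 0.0113, 0.0643]
ee_rot: [1.057, 1.571, -0.449]
wrist_force: [1.0, -0.7, 1.9]
width: 0.0007
```

step_arm(motion="0 -3 0 0 0 0 0;60 -3.5 0 0 0 0 0;60 -3 0 0 -0.1 0 0;60 0 0 2.5 -0.12 0 0;60 0 0 2 -0.12 0 0;60 0 0 2 -0.12 0 0;60 0 0 0 -0.12 0 0;60 0 0 0 -0.12 0 0;60 0 0 0 -0.12 0 0;60 0 0 0 -0.12 0 0;60 0 0 0 -0.12 0 0;60 0 0 0 -0.12 0 0;60 0 0 0 -0.12 0 0;60 0 0 0 -0.12 0 0;60 0 0 0 -0.12 0 0;60 0 0 0 -0.02 0 0;60 0 0 0 0 0 0.1;60 0 0 0 0 0 0.1;60 0 0 0 0 0 0.1;60 0 0 0 0 0 0")

```text
time: 23.82
tool_pos: [0.5806, -0.0538, 0.1571]
ee_rot: [1.588, 1.269, 1.634]
wrist_force: [-0.4, -0.4, -0.9]
width: 0.0564
```

```bash
python3 - <<'E'
from h import *
to((0.5595,-.0945,.064),.066)
shot('wrist','s_w.png')
p,R,o=tool(); print(R.as_matrix().round(3), proj('wrist',[(.5595,-.0945,.075)]))
E
```

```text
t 23.82 tcp [ 0.5806 -0.0538  0.1571] w 0.0564 F [-0.4 -0.4 -0.9] j6 -0.39
shift now cm [ 7.72 -6.56 -2.25] after-turn cm [ 9.31 -3.92 -2.37] rot [-0.019 -0.002 -0.302]
[[-0.018 -0.045  0.999]
 [ 0.295  0.954  0.049]
 [-0.955  0.295 -0.004]] [[231.64614168 268.23793297]]
```

View pics/s_w.png

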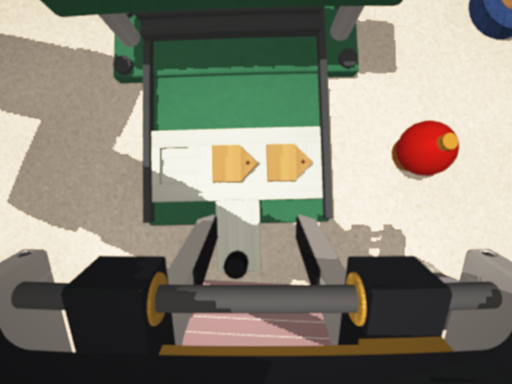

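```bash
python3 - <<'E'
from h import *
print(plane('wrist',[(235.5,262)],.075))
E
```

```text
[[ 0.56289956 -0.08835218  0.075     ]]
```

step_arm(motion="60 -0.55 -1.8 -1.1 -0.019 0 0;60 -0.55 -1.8 -1.05 0 0 0;60 2.2 -0.7 0 0 0 0;60 2.2 -0.7 0 0 0 0;60 2.2 -0.7 0 0 0 0;60 2.28 -0.64 0 0 0 0;60 0 0 0 0 0 0;60 0 0 0 0 0 0")

```text
time: 24.53
tool_pos: [0.5619, -0.0883, 0.0653]
ee_rot: [1.564, 1.27, 1.638]
wrist_force: [0.2, 0.7, -0.1]
width: 0.0566
```

```bash
python3 - <<'E'
from h import *
to((0.5595,-.0945,.064),.066)
shot('side','t_s.png',(160,150,340,310),4)
E
```

```text
t 24.53 tcp [ 0.5619 -0.0883  0.0653] w 0.0566 F [ 0.2  0.7 -0.1] j6 -0.52
shift now cm [-0.06 -0.62 -0.28] after-turn cm [ 0.13 -0.61 -0.28] rot [ 0.007  0.001 -0.3  ]
```

View pics/t_s.png

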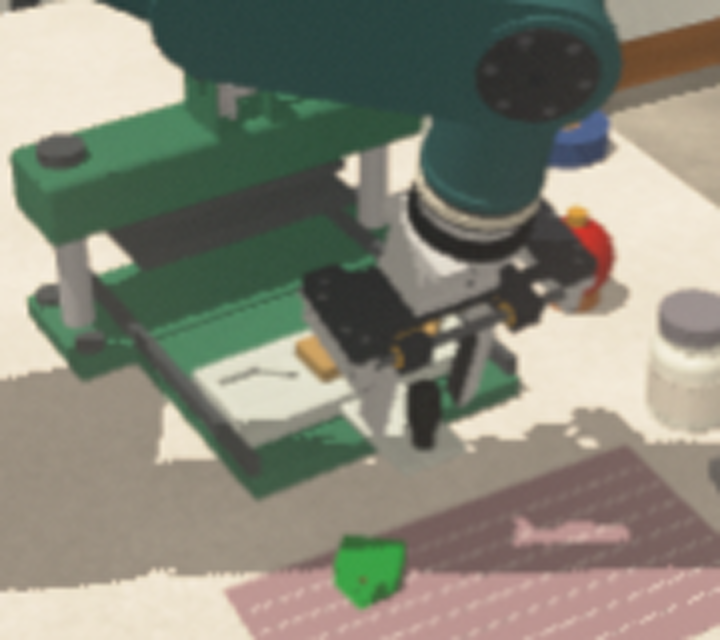

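step_arm(motion="60 -0.1 -0.4 -0.1 0 0 0;60 0 0 0 0 0 0;0 0 0 0 0 0 0;0 0 0 0 0 0 0;0 0 0 0 0 0 0;0 0 0 0 0 0 0;0 0 0 0 0 0 0;0 0 0 0 0 0 0")

```text
time: 25.25
tool_pos: [0.5615, -0.094, 0.0661]
ee_rot: [1.559, 1.271, 1.632]
wrist_force: [-2.6, 0.0, 2.4]
width: 0.0234
```

```bash
python3 - <<'E'
from h import *
to((0.5595-.066*.165,-.0945+.165*.998,.064),.066)
p,R,o=tool()
print('per 1cm push in tool axes', R.inv().apply([-.066,.998,0]).round(3))
E
```

```text
t 25.25 tcp [ 0.5615 -0.094   0.0661] w 0.0234 F [-2.6  0.   2.4] j6 -0.53
shift now cm [ 5.07 15.67 -0.1 ] after-turn cm [ 0.21 16.47 -0.21] rot [ 0.007  0.002 -0.3  ]
per 1cm push in tool axes [0.296 0.955 0.007]
```

step_arm(motion="0 0.18 0.57 0 0 0 0;0 0.355 1.146 0 0 0 0;0 0.355 1.146 0 0 0 0;0 0.355 1.146 0 0 0 0;0 0.355 1.146 0 0 0 0;0 0.355 1.146 0 0 0 0;0 0.355 1.146 0 0 0 0;0 0.355 1.146 0 0 0 0;0 0 0 0 0 0 0")

```text
time: 26.0
tool_pos: [0.5548, -0.0007, 0.0661]
ee_rot: [1.556, 1.267, 1.632]
wrist_force: [-3.2, 1.7, 2.3]
width: 0.0228
```

```bash
python3 - <<'E'
from h import *
to((0.5595-.066*.165,-.0945+.165*.998,.064),.066)
shot('side','u_s.png',(130,100,340,290),3.5)
shot('wrist','u_w.png')
E
```

```text
t 26.0 tcp [ 0.5548 -0.0007  0.0661] w 0.0228 F [-3.2  1.7  2.3] j6 -0.4
shift now cm [ 2.32  6.72 -0.09] after-turn cm [ 0.21  7.11 -0.15] rot [ 0.01   0.003 -0.303]
```

View pics/u_s.png

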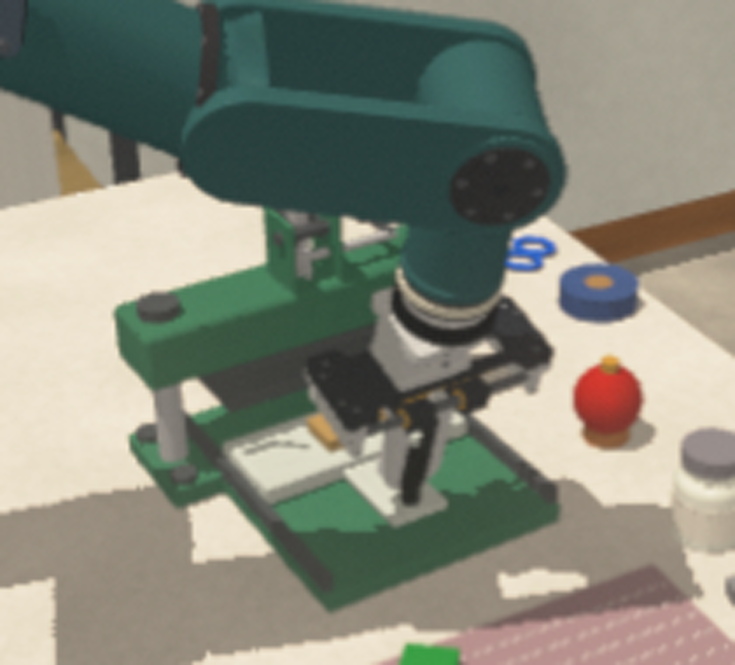

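View pics/u_w.png

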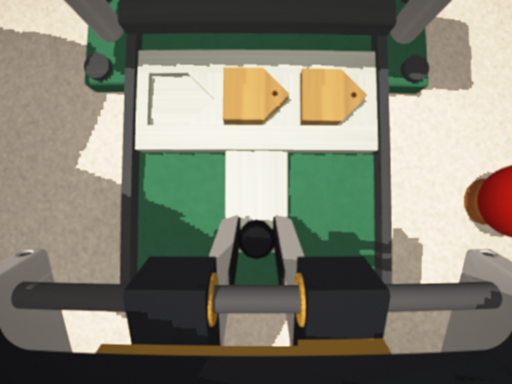

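step_arm(motion="0 0.355 1.146 0 0 0 0;0 0.355 1.146 0 0 0 0;0 0.355 1.146 0 0 0 0;0 0.355 1.146 0 0 0 0;0 0.25 0.76 0 0 0 0;0 0.15 0.48 0 0 0 0;0 0 0 0 0 0 0")

```text
time: 26.68
tool_pos: [0.5507, 0.0576, 0.0661]
ee_rot: [1.558, 1.269, 1.631]
wrist_force: [-5.3, 1.3, 4.2]
width: 0.0233
```

step_arm(motion="0 0.09 0.29 0 0 0 0;0 0.09 0.29 0 0 0 0;0 0 0 0 0 0 0")

```text
time: 26.93
tool_pos: [0.5503, 0.0627, 0.0661]
ee_rot: [1.558, 1.27, 1.631]
wrist_force: [-6.0, 0.2, 5.0]
width: 0.0235
```

step_arm(motion="0 0.06 0.19 0 0 0 0;0 0.06 0.19 0 0 0 0;0 0 0 0 0 0 0;0 0 0 0 0 0 0")

```text
time: 27.27
tool_pos: [0.5501, 0.0664, 0.0661]
ee_rot: [1.558, 1.27, 1.631]
wrist_force: [-5.3, -1.0, 5.6]
width: 0.023
```

step_arm(motion="0 0.06 0.19 0 0 0 0;0 0 0 0 0 0 0;0 0 0 0 0 0 0")

```text
time: 27.52
tool_pos: [0.55, 0.0673, 0.0661]
ee_rot: [1.558, 1.273, 1.631]
wrist_force: [-6.4, -3.8, 7.1]
width: 0.0236
```

step_arm(motion="0 0.06 0.19 0 0 0 0;0 0 0 0 0 0 0;0 0 0 0 0 0 0")

```text
time: 27.77
tool_pos: [0.55, 0.0674, 0.0661]
ee_rot: [1.558, 1.276, 1.63]
wrist_force: [-7.5, -9.8, 8.0]
width: 0.0232
```

```bash
python3 - <<'E'
from h import *
to((0.5595-.066*.165,-.0945+.165*.998,.064),.066)
shot('side','v_s.png',(130,100,340,290),3.5)
shot('wrist','v_w.png')
E
```

```text
t 27.77 tcp [0.55   0.0674 0.0661] w 0.0232 F [-7.5 -9.8  8. ] j6 -0.28
shift now cm [ 0.28  0.22 -0.12] after-turn cm [ 0.21  0.29 -0.12] rot [ 0.006  0.003 -0.294]
```

View pics/v_s.png

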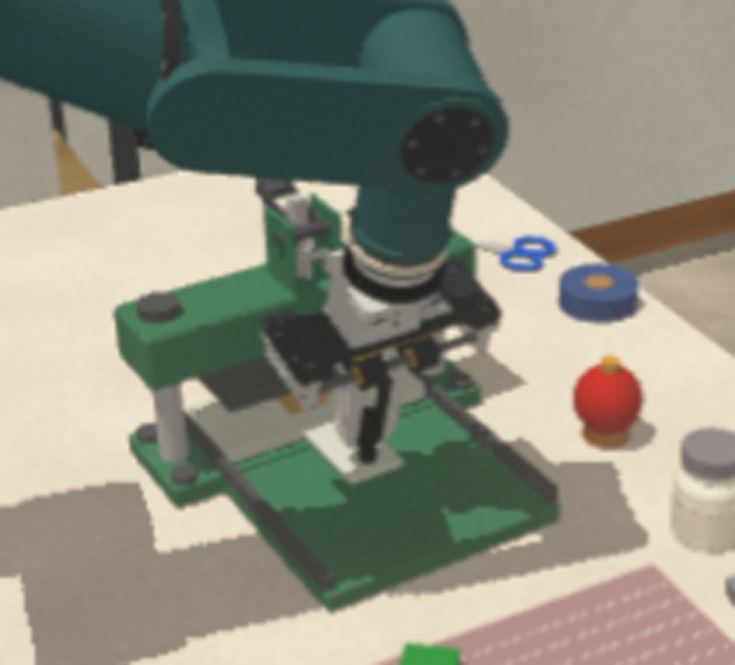

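View pics/v_w.png

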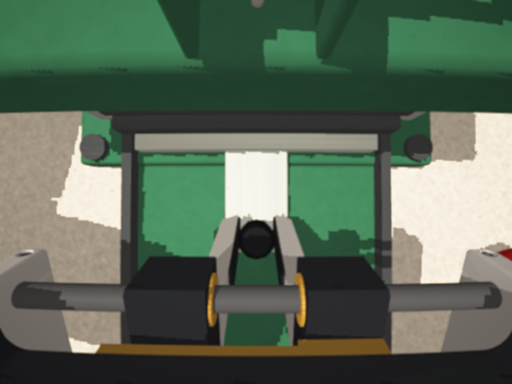

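step_arm(motion="60 0 0 0 0 0 0;60 0 0 0 0 0 0;60 0 0 0 0 0 0;60 -2 0.62 0 0 0 0;60 -3.1 0.96 0 0 0 0;60 -3.1 0.96 0 0 0 0;60 -3.1 0.96 0 0 0 0;0 -3.1 0.96 0 0 0 0;0 -3.1 0.96 0 0 0 0;0 -3.1 0.96 0 0 0 0;0 -3.1 0.96 0 0 0 0;0 -2.1 0.65 0 0 0 0;0 0 0 0 0 0 -0.1;0 0 0 0 0 0 -0.1;0 0 0 0 0 0 -0.1;0 0 0 0 0 0 0")

```text
time: 29.2
tool_pos: [0.5494, 0.074, 0.3367]
ee_rot: [-0.069, 1.562, 0.009]
wrist_force: [0.4, -0.1, 0.4]
width: 0.0013
```

```bash
python3 - <<'E'
from h import *
to((0.5285,.3415,.32),.066)
shot('top','w_t.png',(80,130,300,290),3.5)
shot('wrist','w_w.png')
E
```

```text
t 29.2 tcp [0.5494 0.074  0.3367] w 0.0013 F [ 0.4 -0.1  0.4] j6 -0.05
shift now cm [ 1.650e+00  2.683e+01 -2.000e-02] after-turn cm [ 1.67 26.83 -0.32] rot [0.012 0.009 0.001]
```

View pics/w_w.png

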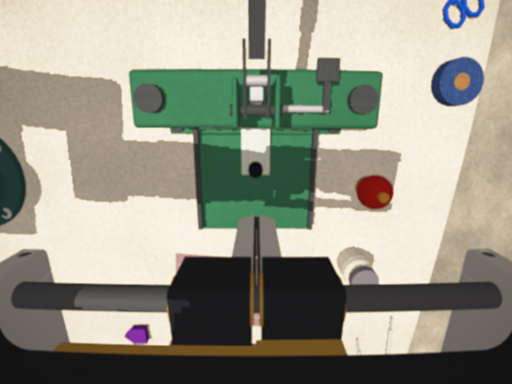

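```bash
python3 - <<'E'
from h import *
print('pad',plane('wrist',[(328,69)],.18).round(4),'knob',plane('wrist',[(256,168)],.075).round(4),'caps',plane('wrist',[(148,99),(363,100)],.158).round(4).tolist())
E
```

```text
pad [[0.6203 0.2063 0.18  ]] knob [[0.5514 0.0707 0.075 ]] caps [[0.4135, 0.1609, 0.158], [0.6732, 0.1791, 0.158]]
```

step_arm(motion="0 0 3.4 0 0.012 0 0;0 0 3.4 0 0 0 0;0 0 3.4 0 0 0 0;0 0 3.4 0 0 0 0;0 0 3.4 0 0 0 0;0 0 3.4 0 0 0 0;0 0 3.4 -0.1 0 0 0;0 1 3.0 -0.2 0 0 0;0 0 0 0 0 0 0;0 0 0 0 0 0 0")

```text
time: 30.13
tool_pos: [0.5297, 0.3381, 0.3236]
ee_rot: [-0.28, 1.569, -0.219]
wrist_force: [0.9, -0.1, 0.4]
width: -0.0
```

```bash
python3 - <<'E'
from h import *
to((0.5285,.3415,.284),.066)
shot('top','x_t.png',(40,130,260,290),3.5)
shot('wrist','x_w.png')
E
```

```text
t 30.13 tcp [0.5297 0.3381 0.3236] w -0.0 F [ 0.9 -0.1  0.4] j6 0.42
shift now cm [ 3.96  0.35 -0.1 ] after-turn cm [ 3.96  0.35 -0.09] rot [-0.005  0.002  0.001]
```

View pics/x_t.png

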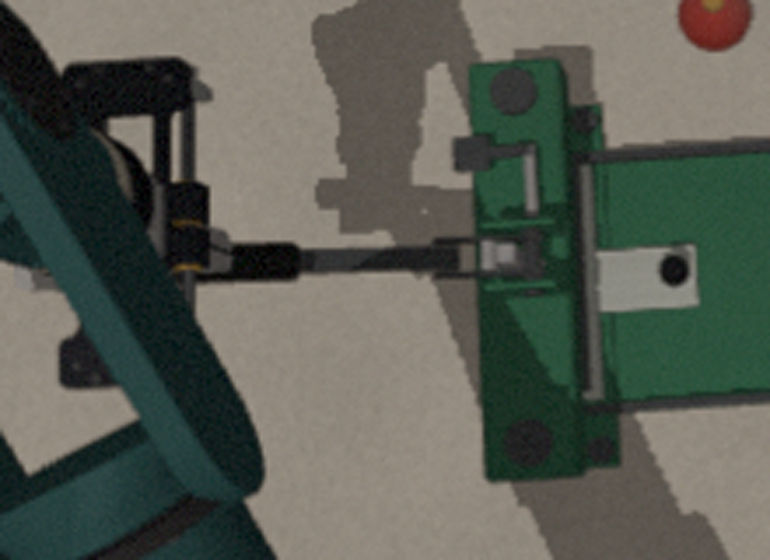

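View pics/x_w.png

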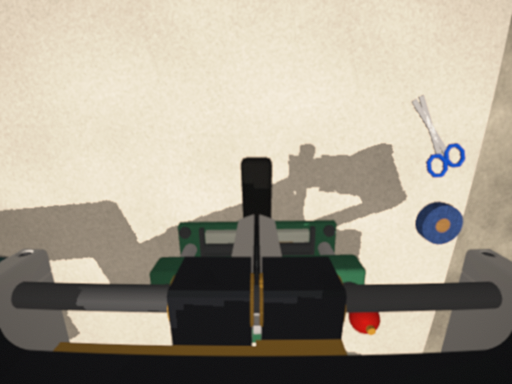

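step_arm(motion="0 1.5 0.3 0 0 0 0;0 1.2 0 0 0 0 0;0 0.6 0 0 0 0 0;0 0.8 0 0 0 0 0;0 1.5 0 0 0 0 0;0 1.5 0 0 0 0 0;0 1.5 0 0 0 0 0;0 1.5 0 0 0 0 0;0 1.5 0 0 0 0 0;0 1.5 0 0 0 0 0;0 1.5 0 0 0 0 0;0 1.5 0 0 0 0 0;0 0.8 0 0 0 0 0;0 0 0 0 0 0 0;0 0 0 0 0 0 0")

```text
time: 31.48
tool_pos: [0.5325, 0.3403, 0.1619]
ee_rot: [0.168, 1.558, 0.226]
wrist_force: [-2.5, -1.5, 13.3]
width: 0.0005
```

```bash
python3 - <<'E'
from h import *
to((0.5285,.3415,.284),.066)
shot('side','y_s.png',(60,60,300,290),2.6)
E
```

```text
t 31.48 tcp [0.5325 0.3403 0.1619] w 0.0005 F [-2.5 -1.5 13.3] j6 0.42
shift now cm [-12.22   0.17  -0.24] after-turn cm [-12.21   0.15  -0.39] rot [-0.008  0.013 -0.002]
```

View pics/y_s.png

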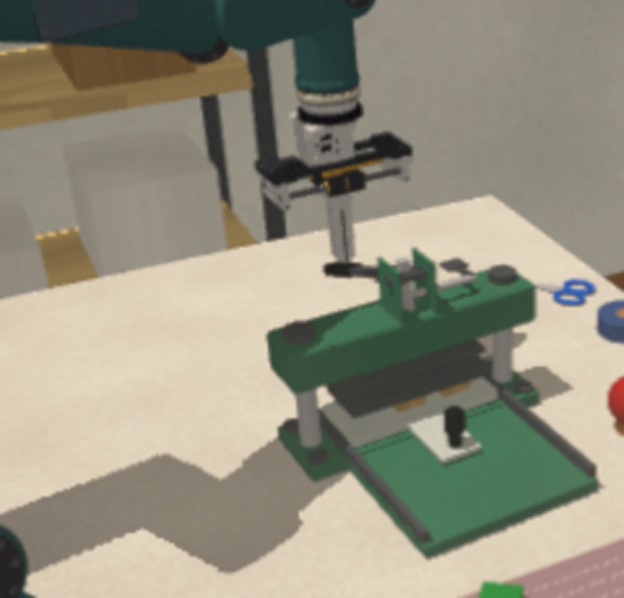

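step_arm(motion="0 0.5 0 0 0 0 0;0 0.5 0 0 0 0 0;0 0.2 0 0 0 0 0;0 0 0 0 0 0 0;0 0 0 0 0 0 0")

```text
time: 31.95
tool_pos: [0.5336, 0.3408, 0.1529]
ee_rot: [0.209, 1.553, 0.267]
wrist_force: [-1.7, -2.4, 16.7]
width: 0.0003
```

step_arm(motion="0 -1.5 0 0 0 0 0;0 -2.5 0 0 0 0 0;0 -2.5 0 0 0 0 0;0 -2.5 0 0 0 0 0;0 -2.5 0 0 0 0 0;0 -2.5 0 0 0 0 0;0 -1.0 0 0 0 0 0;0 0 0 0 0 0 0;0 0 0 0 0 0 0;0 0 0 0 0 0 0")

```text
time: 32.78
tool_pos: [0.5291, 0.3405, 0.2923]
ee_rot: [-0.592, 1.568, -0.532]
wrist_force: [0.2, -0.4, 0.0]
width: 0.0004
```

```bash
python3 - <<'E'
from h import *
to((0.5285,.3415,.284),.066)
shot('side','z_s.png',(60,60,300,290),2.6)
E
```

```text
t 32.78 tcp [0.5291 0.3405 0.2923] w 0.0004 F [ 0.2 -0.4  0. ] j6 0.42
shift now cm [ 0.83  0.1  -0.06] after-turn cm [ 0.83  0.1  -0.06] rot [-0.006  0.002  0.001]
```

View pics/z_s.png

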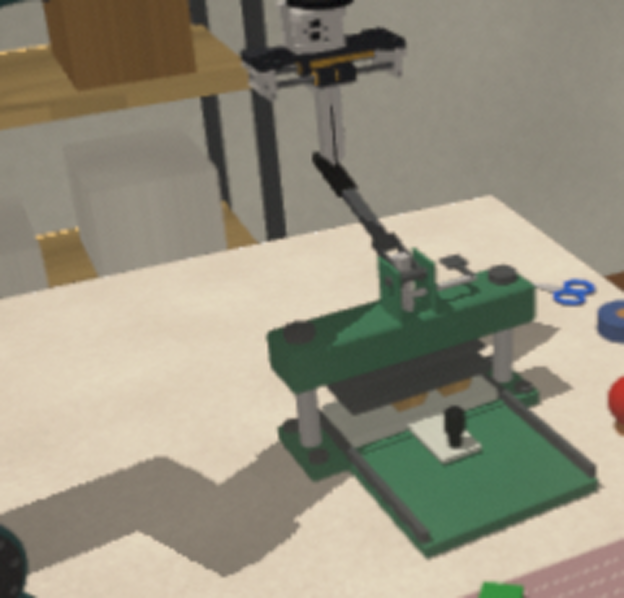

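step_arm(motion="0 1.0 0 0 0 0 0;0 1.6 0 0 0 0 0;0 1.6 0 0 0 0 0;0 1.6 0 0 0 0 0;0 1.6 0 0 0 0 0;0 1.6 0 0 0 0 0;0 1.6 0 0 0 0 0;0 1.6 0 0 0 0 0;0 1.6 0 0 0 0 0;0 1.2 0 0 0 0 0;0 0.3 0 0 0 0 0;0 0 0 0 0 0 0;0 0 0 0 0 0 0")

```text
time: 33.92
tool_pos: [0.5324, 0.3419, 0.1519]
ee_rot: [0.244, 1.553, 0.304]
wrist_force: [-6.0, -4.0, 31.0]
width: 0.0009
```

step_arm(motion="0 -1.5 0 0 0 0 0;0 -2.5 0 0 0 0 0;0 -2.5 0 0 0 0 0;0 -2.5 0 0 0 0 0;0 -2.5 0 0 0 0 0;0 -2.5 0 0 0 0 0;0 -1.3 0 0 0 0 0;0 0 0 0 0 0 0;0 0 0 0 0 0 0;0 0 0 0 0 0 0")

```text
time: 34.75
tool_pos: [0.5289, 0.3408, 0.2917]
ee_rot: [-0.967, 1.568, -0.907]
wrist_force: [0.1, -0.4, -0.8]
width: 0.0003
```

```bash
python3 - <<'E'
from h import *
im=shot('side','z2_s.png',(60,60,300,290),2.6)
a=cv2.imread('pics/z_s.png');b=cv2.imread('pics/z2_s.png')
cr=lambda i:cv2.resize(i[240:450,260:560],None,fx=1.3,fy=1.3)
cv2.imwrite('pics/cmp1.png',np.hstack([cr(a),cr(b)]))
to((0.5285,.3415,.284),.066)
E
```

```text
t 34.8 tcp [0.5288 0.3407 0.2914] w 0.0007 F [-0.2 -0.4  0.3] j6 0.42
shift now cm [ 0.74  0.09 -0.03] after-turn cm [ 0.74  0.08 -0.03] rot [-0.006  0.001  0.002]
```

View pics/cmp1.png

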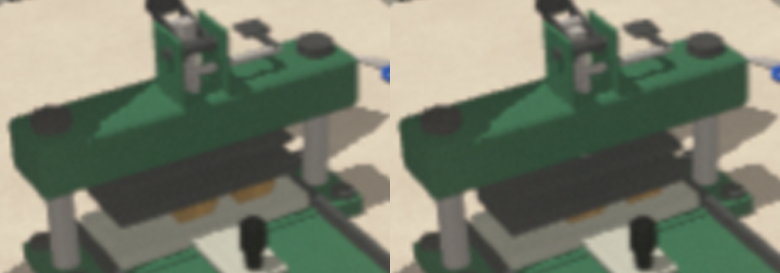

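step_arm(motion="0 1.0 0 0 0 0 0;0 1.6 0 0 0 0 0;0 1.6 0 0 0 0 0;0 1.6 0 0 0 0 0;0 1.6 0 0 0 0 0;0 1.6 0 0 0 0 0;0 1.6 0 0 0 0 0;0 1.6 0 0 0 0 0;0 1.6 0 0 0 0 0;0 1.2 0 0 0 0 0;0 0.2 0 0 0 0 0;0 0 0 0 0 0 0;0 0 0 0 0 0 0")

```text
time: 35.88
tool_pos: [0.5329, 0.3425, 0.1518]
ee_rot: [0.294, 1.552, 0.354]
wrist_force: [-3.9, -1.7, 27.7]
width: 0.0001
```

step_arm(motion="0 -1.5 0 0 0 0 0;0 -2.5 0 0 0 0 0;0 -2.5 0 0 0 0 0;0 -2.5 0 0 0 0 0;0 -2.5 0 0 0 0 0;0 -2.5 0 0 0 0 0;0 -1.2 0 0 0 0 0;0 0 0 0 0 0 0;0 0 0 0 0 0 0;0 0 0 0 0 0 0")

```text
time: 36.72
tool_pos: [0.5289, 0.3407, 0.2917]
ee_rot: [-0.945, 1.568, -0.885]
wrist_force: [-0.1, 0.2, -0.8]
width: 0.0006
```

```bash
python3 - <<'E'
from h import *
im=shot('side','z3_s.png',(60,60,300,290),2.6)
cr=lambda i:cv2.resize(i[240:450,260:560],None,fx=1.3,fy=1.3)
cv2.imwrite('pics/cmp2.png',np.hstack([cr(cv2.imread(f'pics/z{k}_s.png')) for k in (2,3)]))
E
```

```text
(no output)
```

View pics/cmp2.png

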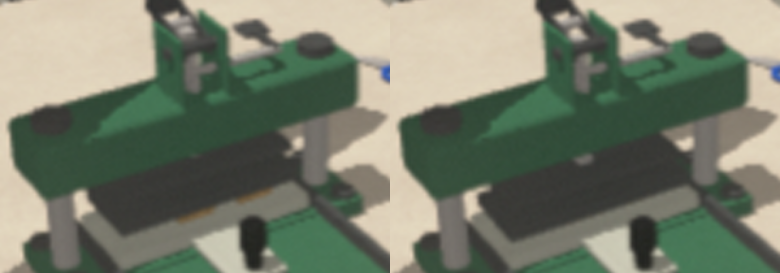

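step_arm(motion="0 1.0 0 0 0 0 0;0 1.6 0 0 0 0 0;0 1.6 0 0 0 0 0;0 1.6 0 0 0 0 0;0 1.6 0 0 0 0 0;0 1.6 0 0 0 0 0;0 1.6 0 0 0 0 0;0 1.6 0 0 0 0 0;0 1.6 0 0 0 0 0;0 1.2 0 0 0 0 0;0 0.2 0 0 0 0 0;0 0 0 0 0 0 0;0 0 0 0 0 0 0")

```text
time: 37.85
tool_pos: [0.5331, 0.3424, 0.1519]
ee_rot: [0.277, 1.552, 0.337]
wrist_force: [-4.1, -2.1, 27.2]
width: 0.0004
```

step_arm(motion="0 -1.5 0 0 0 0 0;0 -2.5 0 0 0 0 0;0 -2.5 0 0 0 0 0;0 -2.5 0 0 0 0 0;0 -2.5 0 0 0 0 0;0 -2.5 0 0 0 0 0;0 -1.2 0 0 0 0 0;0 0 0 0 0 0 0;0 0 0 0 0 0 0;0 0 0 0 0 0 0")

```text
time: 38.68
tool_pos: [0.5289, 0.3407, 0.2917]
ee_rot: [-0.938, 1.568, -0.878]
wrist_force: [-0.4, -0.1, -0.4]
width: 0.0002
```

```bash
python3 - <<'E'
from h import *
im=shot('side','z4_s.png',(60,60,300,290),2.6)
cr=lambda i:cv2.resize(i[240:450,260:560],None,fx=1.3,fy=1.3)
cv2.imwrite('pics/cmp3.png',np.hstack([cr(cv2.imread(f'pics/z{k}_s.png')) for k in (3,4)]))
E
```

```text
(no output)
```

View pics/cmp3.png

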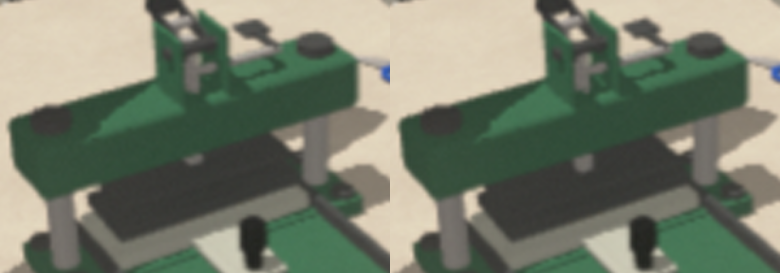

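step_arm(motion="0 1.0 0 0 0 0 0;0 1.6 0 0 0 0 0;0 1.6 0 0 0 0 0;0 1.6 0 0 0 0 0;0 1.6 0 0 0 0 0;0 1.6 0 0 0 0 0;0 1.6 0 0 0 0 0;0 1.6 0 0 0 0 0;0 1.6 0 0 0 0 0;0 1.2 0 0 0 0 0;0 0.2 0 0 0 0 0;0 0 0 0 0 0 0;0 0 0 0 0 0 0")

```text
time: 39.82
tool_pos: [0.533, 0.3422, 0.152]
ee_rot: [0.267, 1.552, 0.327]
wrist_force: [-4.2, -1.2, 28.1]
width: 0.0004
```

step_arm(motion="0 -1.5 0 0 0 0 0;0 -2.5 0 0 0 0 0;0 -2.5 0 0 0 0 0;0 -2.5 0 0 0 0 0;0 -2.5 0 0 0 0 0;0 -2.5 0 0 0 0 0;0 -2.5 0 0 0 0 0;0 -1.2 0 0 0 0 0;0 0 0 0 0 0 0;0 0 0 0 0 0 0;0 0 0 0 0 0 0")

```text
time: 40.73
tool_pos: [0.5289, 0.3407, 0.3168]
ee_rot: [-0.886, 1.568, -0.826]
wrist_force: [-0.2, 0.9, -0.5]
width: -0.0
```

```bash
python3 - <<'E'
from h import *
im=shot('side','z5_s.png',(60,60,300,290),2.6)
cr=lambda i:cv2.resize(i[240:450,260:560],None,fx=1.3,fy=1.3)
cv2.imwrite('pics/cmp4.png',np.hstack([cr(cv2.imread(f'pics/z{k}_s.png')) for k in (4,5)]))
for k,j in (('',2),(2,3),(3,4),(4,5)):
    a,b=[cv2.imread(f'pics/z{x}_s.png').astype(int)[380:430,380:460] for x in (k,j)]; print(k,j,abs(a-b).mean().round(1))
to((.6185,.2065,.32),.066)
shot('top','pad_t.png',(80,130,300,290),3.5)
E
```

```text
2 5.4
2 3 4.5
3 4 0.9
4 5 0.8
t 40.78 tcp [0.5288 0.3407 0.3166] w 0.0004 F [ 0.4  0.5 -0.4] j6 0.42
shift now cm [ -0.3  -13.93   8.14] after-turn cm [ -0.34 -13.98   8.06] rot [-0.006  0.001  0.002]
```

View pics/cmp4.png

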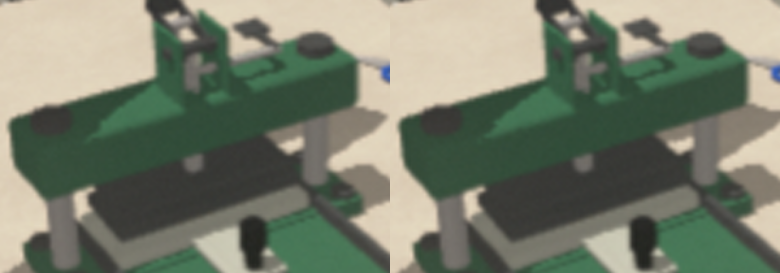

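View pics/pad_t.png

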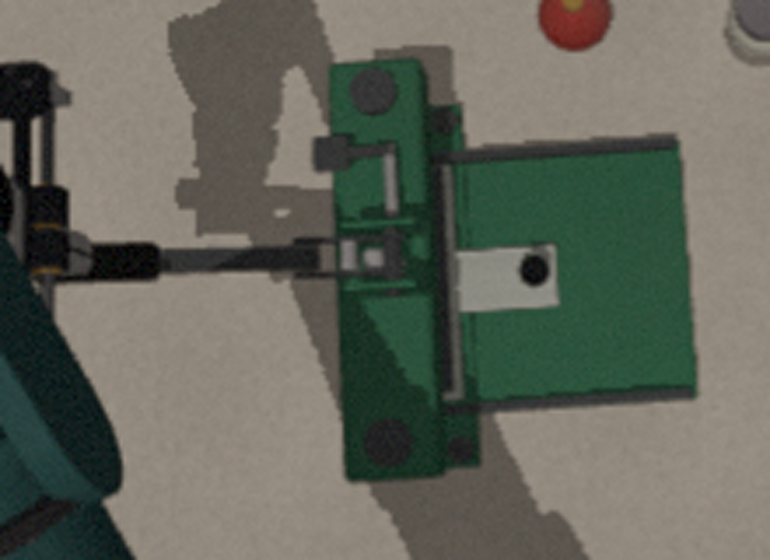

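step_arm(motion="0 0 -2.8 1.6 0 0 0;0 0 -2.8 1.6 0 0 0;0 0 -2.8 1.6 0 0 0;0 0 -2.8 1.6 0 0 0;0 0 -2.8 1.7 0 0 0;0 2 0 0 0 0 0;0 3 0 0 0 0 0;0 2.5 0 0 0 0 0;0 0 0 0 0 0 0;0 0 0 0 0 0 0")

```text
time: 41.67
tool_pos: [0.6178, 0.2057, 0.2419]
ee_rot: [-2.258, 1.569, -2.198]
wrist_force: [0.7, -0.7, 0.6]
width: 0.0002
```

```bash
python3 - <<'E'
from h import *
to((.6187,.2062,.2),.066)
shot('side','pd_s.png',(150,100,320,260),4)
shot('top','pd_t.png',(100,130,260,250),4.5)
E
```

```text
t 41.67 tcp [0.6178 0.2057 0.2419] w 0.0002 F [ 0.7 -0.7  0.6] j6 0.17
shift now cm [4.19 0.05 0.1 ] after-turn cm [4.19 0.04 0.09] rot [-0.006 -0.001  0.001]
```

View pics/pd_s.png

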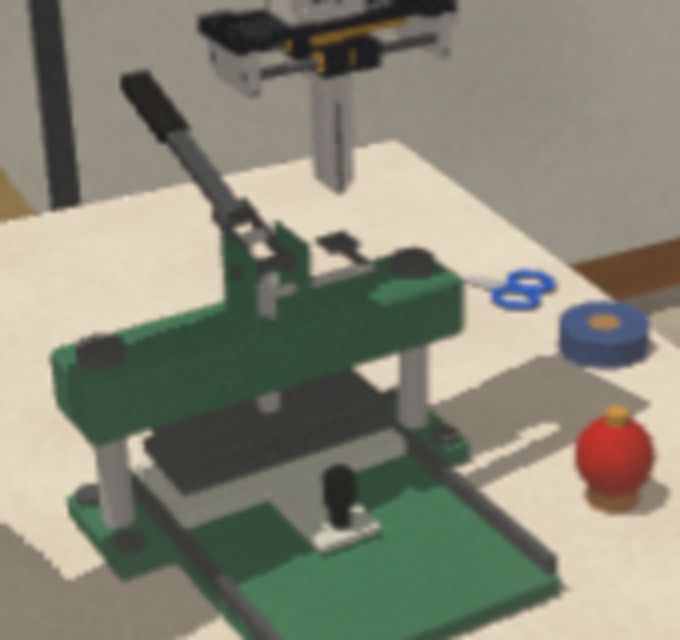

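View pics/pd_t.png

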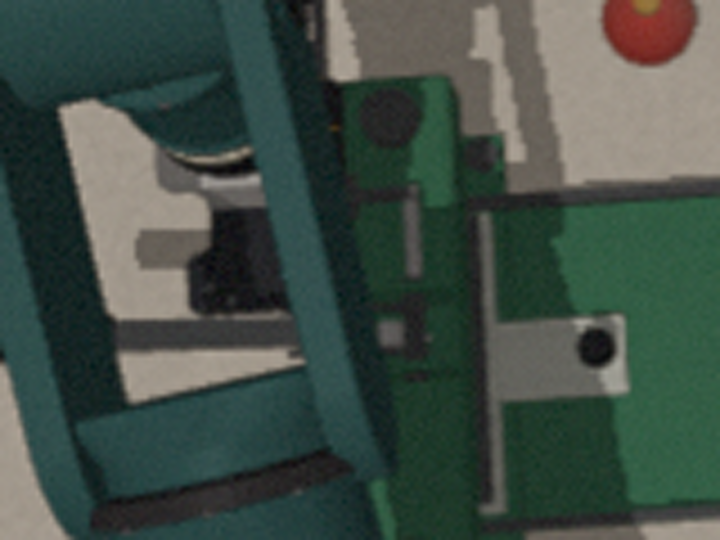

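```bash
python3 - <<'E'
from h import *
print(proj('side',[(.6187,.2062,.18),(.6178,.2057,.2229)]))
c1,d1=ray('side',[(234.5,160.7)]);c2,d2=ray('top',[(80+331/3.5,130+154/3.5)])
A=np.c_[d1[0],-d2[0]];s=np.linalg.lstsq(A,c2-c1,rcond=None)[0];print((c1+s[0]*d1[0]).round(4),(c2+s[1]*d2[0]).round(4))
E
```

```text
[[233.70150872 160.54219701]
 [233.10008185 147.63759393]]
[0.6208 0.2052 0.1794] [0.6178 0.2064 0.1791]
```

Pad confirmed at about (0.619, 0.206, 0.179). Press it.

step_arm(motion="0 2 0 0.1 0 0 0;0 1.8 0 0 0 0 0;0 0.6 0 0 0 0 0;0 0.4 0 0 0 0 0;0 0.4 0 0 0 0 0;0 0.2 0 0 0 0 0;0 0 0 0 0 0 0;0 0 0 0 0 0 0")

```text
time: 42.43
tool_pos: [0.6204, 0.2065, 0.1996]
ee_rot: [0.08, 1.559, 0.141]
wrist_force: [-7.5, -1.8, 16.0]
width: 0.0006
```

```bash
python3 - <<'E'
from h import *
to((.6187,.2062,.2),.066)
shot('side','pe_s.png',(190,110,280,190),7)
E
```

```text
t 42.43 tcp [0.6204 0.2065 0.1996] w 0.0006 F [-7.5 -1.8 16. ] j6 0.17
shift now cm [-0.04 -0.02 -0.17] after-turn cm [-0.04 -0.02 -0.17] rot [-0.005  0.012 -0.001]
```

View pics/pe_s.png

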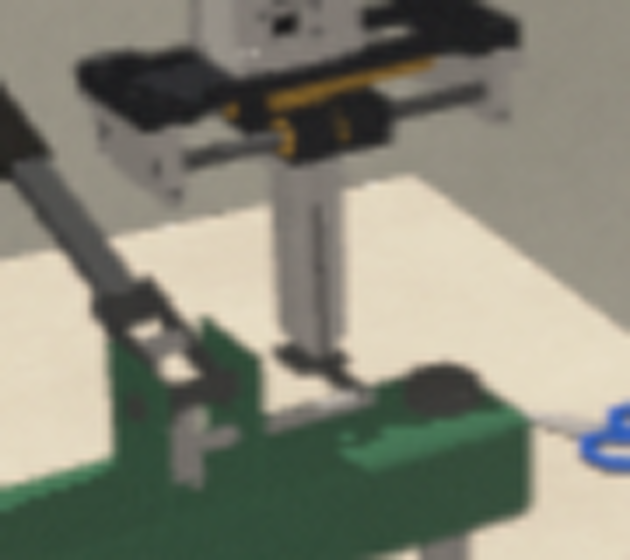

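step_arm(motion="0 0.3 0 0 0 0 0;0 0 0 0 0 0 0;0 0 0 0 0 0 0")

```text
time: 42.73
tool_pos: [0.622, 0.207, 0.1937]
ee_rot: [0.122, 1.557, 0.182]
wrist_force: [0.4, 0.1, 4.1]
width: 0.0004
```

step_arm(motion="0 0.3 0 0 0 0 0;0 0 0 0 0 0 0;0 0 0 0 0 0 0")

```text
time: 42.98
tool_pos: [0.6221, 0.2068, 0.1896]
ee_rot: [0.104, 1.558, 0.165]
wrist_force: [0.1, 0.3, 8.7]
width: 0.0007
```

step_arm(motion="0 0.3 0 0 0 0 0;0 0 0 0 0 0 0;0 0 0 0 0 0 0")

```text
time: 43.23
tool_pos: [0.6221, 0.2068, 0.1892]
ee_rot: [0.101, 1.556, 0.162]
wrist_force: [-3.7, 0.5, 14.9]
width: 0.0005
```

```bash
python3 - <<'E'
from h import *
to((.6187,.2062,.2),.066)
shot('side','pf_s.png',(150,100,320,260),4)
E
```

```text
t 43.23 tcp [0.6221 0.2068 0.1892] w 0.0005 F [-3.7  0.5 14.9] j6 0.17
shift now cm [-1.09 -0.04 -0.33] after-turn cm [-1.08 -0.04 -0.35] rot [-0.006  0.015 -0.001]
```

View pics/pf_s.png

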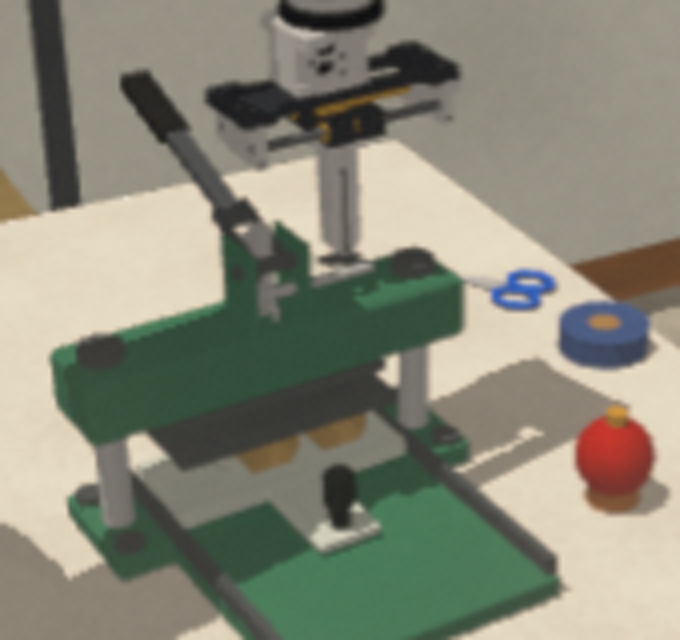

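step_arm(motion="0 0 0 0 0 0 0;0 0 0 0 0 0 0;0 0 0 0 0 0 0;0 0 0 0 0 0 0;0 0 0 0 0 0 0;0 -3 0 0 0 0 0;0 -3.5 0 0 0 0 0;0 -3.5 0 0 0 0 0;60 -3.5 0 0 0 0 0;60 0 -2.6 -1.6 0 0 0;60 0 -2.6 -1.6 0 0 0;60 0 -2.6 -1.6 0 0 0;60 0 -2.6 -1.6 0 0 0;60 0 -2.4 -1.6 0 0 0.1;60 0 0 0 0 0 0.1;60 0 0 0 0 0 0.1;60 0 0 0 0 0 0")

```text
time: 44.7
tool_pos: [0.5477, 0.0701, 0.3162]
ee_rot: [1.556, 1.27, 1.611]
wrist_force: [0.5, -0.7, 0.6]
width: 0.0553
```

```bash
python3 - <<'E'
from h import *
shot('side','pg_s.png',(150,100,320,260),4)
to((.549,.0674,.0661),.066)
p,R,o=tool();d=np.array([.549,.0674,.0661])-p
print('horiz',(R.inv().apply([d[0],d[1],0])*100).round(2),'vert',(R.inv().apply([0,0,d[2]])*100).round(2))
shot('wrist','pg_w.png')
E
```

```text
t 44.75 tcp [0.5477 0.0712 0.3163] w 0.056 F [0.5 0.5 0.7] j6 -0.12
shift now cm [23.8  -7.73 -0.  ] after-turn cm [25.02 -0.39  0.11] rot [-0.009  0.006 -0.298]
horiz [-0.11 -0.37  0.11] vert [23.91 -7.36 -0.11]
```

View pics/pg_s.png

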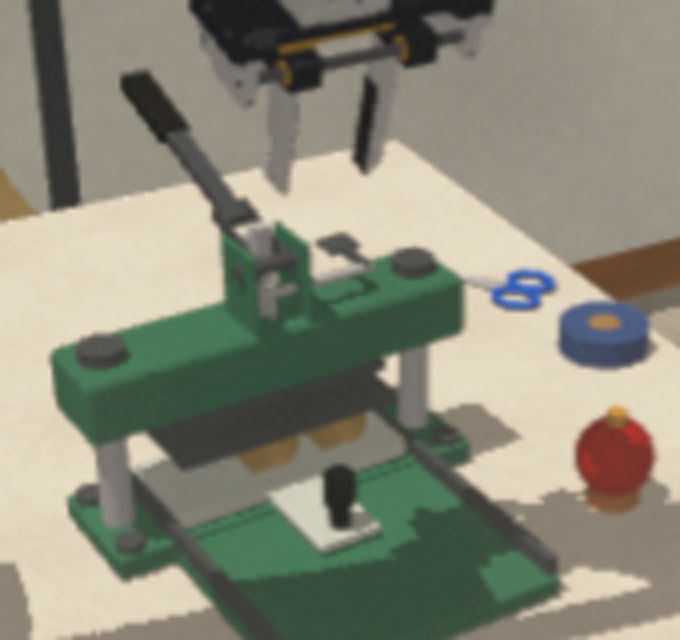

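View pics/pg_w.png

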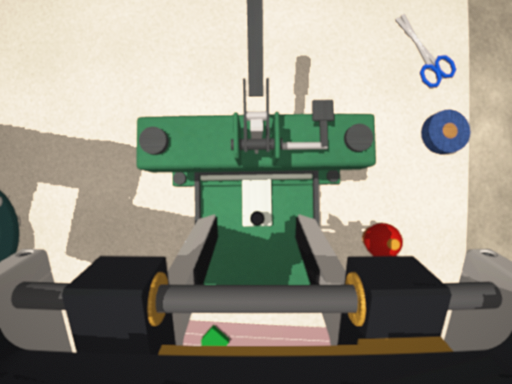

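step_arm(motion="60 0 -0.3 0.1 0 0 0;60 3.1 -0.95 0 0 0 0;60 3.1 -0.95 0 0 0 0;60 3.1 -0.95 0 0 0 0;60 3.1 -0.95 0 0 0 0;60 3.1 -0.95 0 0 0 0;60 3.1 -0.95 0 0 0 0;60 3.1 -0.95 0 0 0 0;60 2.2 -0.7 0 0 0 0;60 0 0 0 0 0 0;60 0 0 0 0 0 0")

```text
time: 45.72
tool_pos: [0.5494, 0.0728, 0.0652]
ee_rot: [1.56, 1.271, 1.624]
wrist_force: [0.5, 0.4, -0.3]
width: 0.0561
```

```bash
python3 - <<'E'
from h import *
to((.549,.0674,.0661),.066)
shot('wrist','ph_w.png')
E
```

```text
t 45.72 tcp [0.5494 0.0728 0.0652] w 0.0561 F [ 0.5  0.4 -0.3] j6 -0.27
shift now cm [-0.25 -0.48 -0.07] after-turn cm [-0.09 -0.53 -0.08] rot [-0.002  0.003 -0.3  ]
```

View pics/ph_w.png

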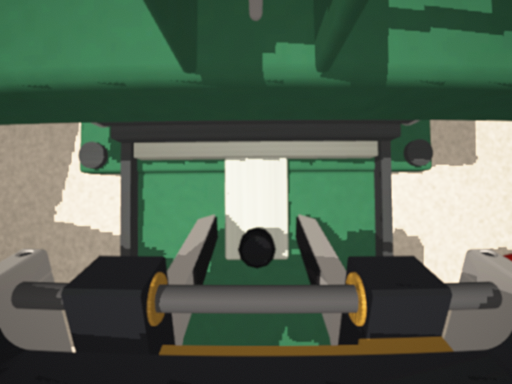

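Adjust 5 mm outward, grip, and draw out.

step_arm(motion="60 -0.15 -0.5 0 0 0 0;60 0 0 0 0 0 0;0 0 0 0 0 0 0;0 0 0 0 0 0 0;0 0 0 0 0 0 0;0 0 0 0 0 0 0;0 0 0 0 0 0 0;0 0 0 0 0 0 0")

```text
time: 46.43
tool_pos: [0.55, 0.066, 0.0659]
ee_rot: [1.555, 1.271, 1.616]
wrist_force: [-0.7, -0.4, 1.5]
width: 0.0232
```

step_arm(motion="0 -0.15 -0.48 0 0 0 0;0 -0.355 -1.146 0 0 0 0;0 -0.355 -1.146 0 0 0 0;0 -0.355 -1.146 0 0 0 0;0 -0.355 -1.146 0 0 0 0;0 -0.355 -1.146 0 0 0 0;0 -0.355 -1.146 0 0 0 0;0 -0.355 -1.146 0 0 0 0;0 -0.355 -1.146 0 0 0 0;0 -0.355 -1.146 0 0 0 0;0 -0.355 -1.146 0 0 0 0;0 -0.355 -1.146 0 0 0 0;0 -0.355 -1.146 0 0 0 0;0 -0.25 -0.86 0 0 0 0;0 0 0 0 0 0 0")

```text
time: 47.68
tool_pos: [0.5615, -0.0952, 0.066]
ee_rot: [1.54, 1.274, 1.599]
wrist_force: [6.2, -1.0, -0.4]
width: 0.023
```

```bash
python3 - <<'E'
from h import *
to((.549,.0674,.0661),.066)
shot('side','pi_s.png',(130,100,340,290),3.5)
E
```

```text
t 47.68 tcp [ 0.5615 -0.0952  0.066 ] w 0.023 F [ 6.2 -1.  -0.4] j6 -0.52
shift now cm [ 4.74 15.6  -0.31] after-turn cm [-1.00e-02  1.63e+01 -1.70e-01] rot [-0.007  0.01  -0.296]
```

View pics/pi_s.png

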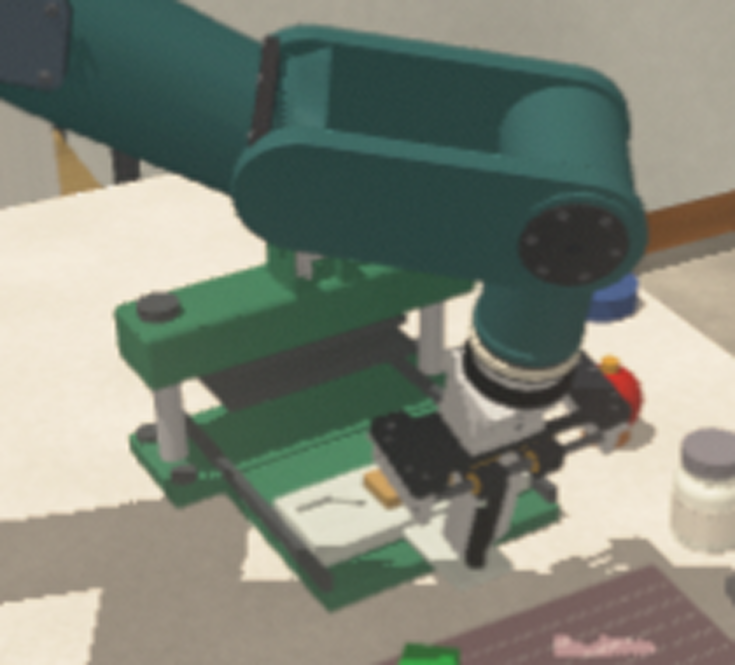

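step_arm(motion="60 0 0 0 0 0 0;60 0 0 0 0 0 0;60 0 0 0 0 0 0;60 -2.5 0.77 0 0 0 0;60 -3 0.92 0 0 0 0;60 -2 0.6 0 0 0 -0.1;70 0 0 0 0 0 -0.1;70 0 0 0 0.02 0 -0.1;70 0 0 0 0.12 0 0;70 0 0 0 0.12 0 0;70 0 0 0 0.12 0 0;70 0 0 0 0.12 0 0;70 0 0 0 0.12 0 0;70 0 0 0 0.12 0 0;70 0 0 0 0.12 0 0;70 0 0 0 0.12 0 0;70 0 0 0 0.12 0 0;70 0 0 0 0.12 0 0;70 0 0 0 0.12 0 0;70 0 0 0 0.12 0 0")

```text
time: 49.4
tool_pos: [0.5587, -0.0921, 0.144]
ee_rot: [1.384, 1.568, -0.022]
wrist_force: [0.9, 0.4, -0.5]
width: 0.0658
```

```bash
python3 - <<'E'
from h import *
to((.547,.010,.135),.066-np.pi/2)
E
```

```text
t 49.4 tcp [ 0.5587 -0.0921  0.144 ] w 0.0658 F [ 0.9  0.4 -0.5] j6 1.14
shift now cm [  0.89   0.52 -10.26] after-turn cm [  0.9   -0.5  -10.26] rot [ 0.099  0.    -0.003]
```

step_arm(motion="70 0 0 0 0.099 0 0;70 0 -1.8 -3.4 0 0 0;70 0.4 -1.8 -3.4 0 0 0;70 0.5 -1.9 -3.45 0 0 0;70 0 0 0 0 0 0;70 0 0 0 0 0 0")

```text
time: 49.9
tool_pos: [0.4958, 0.0074, 0.1346]
ee_rot: [1.354, 1.568, -0.142]
wrist_force: [0.1, -0.1, -0.5]
width: 0.0658
```

```bash
python3 - <<'E'
from h import *
shot('wrist','aa_w.png',(150,40,360,230),3.5)
shot('top','aa_t.png')
to((.547,.010,.135),.066-np.pi/2)
E
```

```text
t 50.0 tcp [0.4976 0.0058 0.1353] w 0.066 F [0.  0.3 0.7] j6 1.4
shift now cm [ 0.06  4.95 -0.07] after-turn cm [ 0.03  4.95 -0.1 ] rot [ 0.006  0.001 -0.005]
```

View pics/aa_w.png

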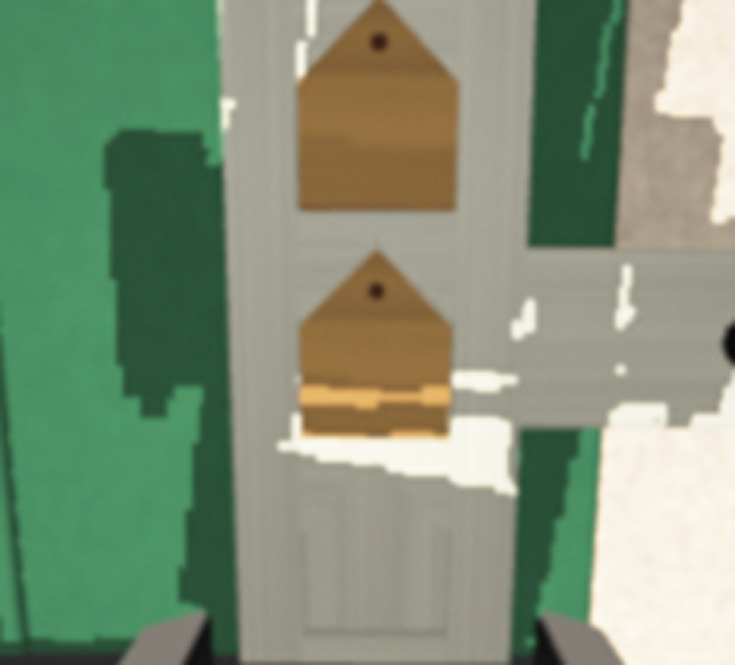

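View pics/aa_t.png

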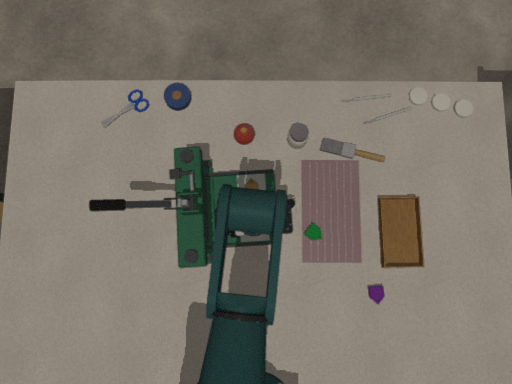

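```bash
python3 - <<'E'
from h import *
im=cv2.imread('pics/a_top.png'); im2=cv2.imread('pics/aa_t.png')
cv2.imwrite('pics/box.png',cv2.resize(im2[180:285,360:440],None,fx=6,fy=5.5,interpolation=cv2.INTER_CUBIC))
E
```

```text
(no output)
```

View pics/box.png

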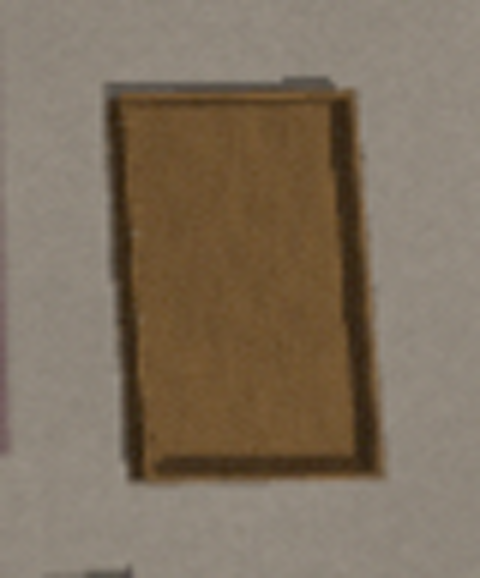

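step_arm(motion="70 0 1.7 0 0.006 0 0;70 0 1.7 -0.1 0 0 0;70 0 1.5 0 0 0 0;70 2.5 0 0 0 0 0;70 2.5 0 0 0 0 0;70 2.0 0 0 0 0 0;70 0.8 0 0 0 0 0;70 0 0 0 0 0 0;0 0 0 0 0 0 0;0 0 0 0 0 0 0;0 0 0 0 0 0 0;0 0 0 0 0 0 0;0 0 0 0 0 0 0;0 0 0 0 0 0 0")

```text
time: 51.17
tool_pos: [0.547, 0.0105, 0.0579]
ee_rot: [1.459, 1.565, -0.046]
wrist_force: [0.4, -0.6, 1.6]
width: 0.0397
```

```bash
python3 - <<'E'
from h import *
C=plane('top',[(360+a/6,180+b/5.5) for a,b in [(107,93),(354,91),(383,477),(131,480)]],.032)
print(C.round(4).tolist(),C.mean(0).round(4),[np.linalg.norm(C[i]-C[i-1]).round(4) for i in range(4)])
e=(C[0]+C[1]-C[2]-C[3]);print('yaw',np.arctan2(e[1],e[0]))
E
```

```text
[[0.5837, -0.3439, 0.032], [0.5854, -0.4614, 0.032], [0.3883, -0.4653, 0.032], [0.3864, -0.3481, 0.032]] [ 0.4859 -0.4047  0.032 ] [np.float64(0.1974), np.float64(0.1175), np.float64(0.1971), np.float64(0.1172)]
yaw 0.020820670380312878
```

step_arm(motion="0 -0.6 0 0 0 0 0;0 -1.5 0 0 0 0 0;0 -2.5 0 0 0 0 0;0 -3 0 0 0 0 0;0 -1 0 0 0 0 0;0 0 0 0 0 0 0")

```text
time: 51.67
tool_pos: [0.5482, 0.0106, 0.1473]
ee_rot: [1.476, 1.558, -0.028]
wrist_force: [0.6, -0.2, 0.1]
width: 0.0393
```

```bash
python3 - <<'E'
from h import *
to((.523,-.4027,.14),.02-np.pi/2)
E
```

```text
t 51.67 tcp [0.5482 0.0106 0.1473] w 0.0393 F [ 0.6 -0.2  0.1] j6 1.42
shift now cm [ 0.71 -5.26 41.08] after-turn cm [ 0.73 -3.35 41.28] rot [ 0.046  0.001 -0.012]
```

step_arm(motion="0 0 0 1.5 0.046 0 0;0 0 -0.28 3.3 0 0 0;0 0 -0.28 3.3 0 0 0;0 0 -0.28 3.3 0 0 0;0 0 -0.28 3.3 0 0 0;0 0 -0.28 3.3 0 0 0;0 0 -0.28 3.3 0 0 0;0 0 -0.28 3.3 0 0 0;0 0 -0.28 3.3 0 0 0;0 0 -0.28 3.3 0 0 0;0 0 -0.28 3.3 0 0 0;0 0 -0.28 3.3 0 0 0;0 0 -0.28 3.3 0 0 0;0 0 0 0 0 0 0;0 0 0 0 0 0 0")

```text
time: 52.92
tool_pos: [0.52, -0.4017, 0.1399]
ee_rot: [2.743, 1.567, 1.19]
wrist_force: [-0.3, 0.4, 0.0]
width: 0.0396
```

```bash
python3 - <<'E'
from h import *
to((.523,-.4027,.032),.02-np.pi/2)
shot('wrist','bb_w.png')
E
```

```text
t 52.92 tcp [ 0.52   -0.4017  0.1399] w 0.0396 F [-0.3  0.4  0. ] j6 0.81
shift now cm [10.79  0.28  0.15] after-turn cm [10.79  0.3   0.11] rot [-0.003 -0.004 -0.002]
```

View pics/bb_w.png

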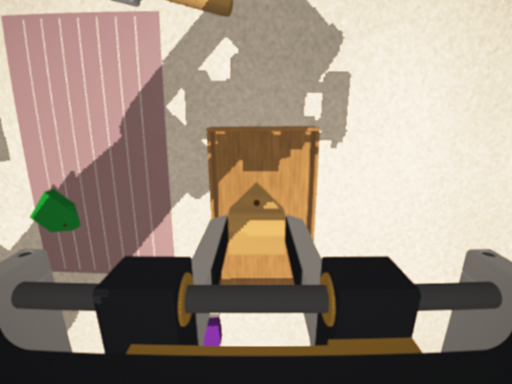

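```bash
python3 - <<'E'
from h import *
print(plane('wrist',[(208,128),(319,127),(209,190),(317,190)],.032).round(4).tolist())
E
```

```text
[[0.5866, -0.3513, 0.032], [0.5897, -0.4602, 0.032], [0.5236, -0.3507, 0.032], [0.5258, -0.463, 0.032]]
```

step_arm(motion="0 2 0.3 0.3 0 0 0;0 3 0 0 0 0 0;0 3 0 0 0 0 0;0 1.7 0 0 0 0 0;0 0.8 0 0 0 0 0;0 0 0 0 0 0 0;0 0 0 0 0 0 0")

```text
time: 53.55
tool_pos: [0.5255, -0.4029, 0.0386]
ee_rot: [1.536, 1.566, -0.014]
wrist_force: [0.7, 0.4, 0.8]
width: 0.0394
```

step_arm(motion="0 0.3 0 0 0 0 0;0 0.2 0 0 0 0 0;0 0 0 0 0 0 0;0 0 0 0 0 0 0")

```text
time: 53.88
tool_pos: [0.5252, -0.4041, 0.0337]
ee_rot: [1.449, 1.565, -0.102]
wrist_force: [-0.5, 0.3, 0.3]
width: 0.0391
```

step_arm(motion="0 0.15 0 0 0 0 0;0 0 0 0 0 0 0;58 0 0 0 0 0 0;58 0 0 0 0 0 0;58 0 0 0 0 0 0;58 -2 0 0 0 0 0;58 -3 0 0 0 0 0;58 -3 0 0 0 0 0;58 -2 0 0 0 0 0;58 0 0 0 0 0 0;58 0 0 0 0 0 0")

```text
time: 54.8
tool_pos: [0.525, -0.4044, 0.1328]
ee_rot: [1.282, 1.564, -0.269]
wrist_force: [-0.5, 0.4, -1.1]
width: 0.0546
```

```bash
python3 - <<'E'
from h import *
shot('wrist','cc_w.png',(150,80,400,280),3)
to((.6085,.0138,.14),.066-np.pi/2)
E
```

```text
t 54.85 tcp [ 0.5242 -0.4036  0.1306] w 0.0542 F [-0.1  0.7 -1.3] j6 0.81
shift now cm [ -0.87   9.27 -41.57] after-turn cm [ -0.94  11.17 -41.09] rot [-0.046 -0.001 -0.004]
```

View pics/cc_w.png

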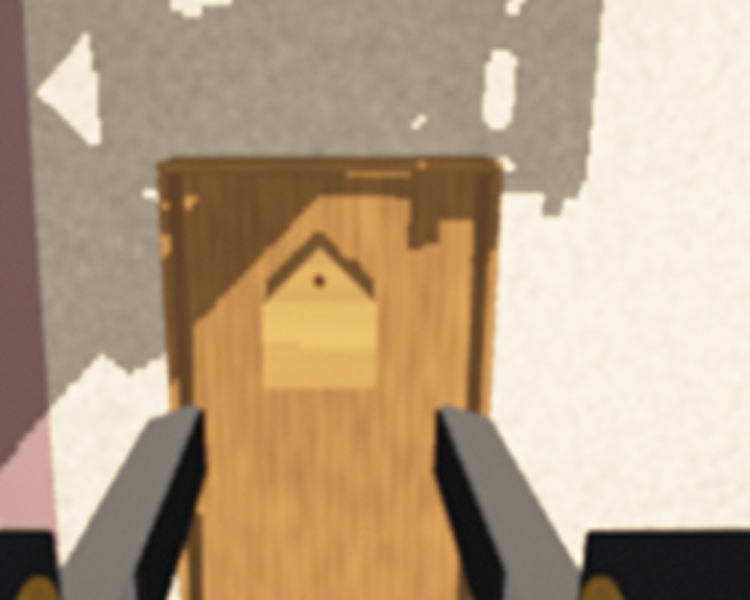

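step_arm(motion="70 -0.9 0 -1.5 -0.046 0 0;70 0 0.93 -3.3 0 0 0;70 0 0.93 -3.3 0 0 0;70 0 0.93 -3.3 0 0 0;70 0 0.93 -3.3 0 0 0;70 0 0.93 -3.3 0 0 0;70 0 0.93 -3.3 0 0 0;70 0 0.93 -3.3 0 0 0;70 0 0.93 -3.3 0 0 0;70 0 0.93 -3.3 0 0 0;70 0 0.93 -3.3 0 0 0;70 0 0.93 -3.3 0 0 0;70 0 0.93 -3.3 0 0 0;70 0 0 0 0 0 0;70 0 0 0 0 0 0")

```text
time: 56.1
tool_pos: [0.6081, 0.0154, 0.1379]
ee_rot: [-1.988, 1.57, 2.794]
wrist_force: [0.3, -1.2, 0.4]
width: 0.0656
```

```bash
python3 - <<'E'
from h import *
to((.6085,.0138,.0575),.066-np.pi/2)
shot('wrist','dd_w.png',(150,80,400,280),3)
E
```

```text
t 56.1 tcp [0.6081 0.0154 0.1379] w 0.0656 F [ 0.3 -1.2  0.4] j6 1.43
shift now cm [8.04 0.03 0.17] after-turn cm [8.04 0.03 0.17] rot [ 0.003 -0.     0.001]
```

View pics/dd_w.png

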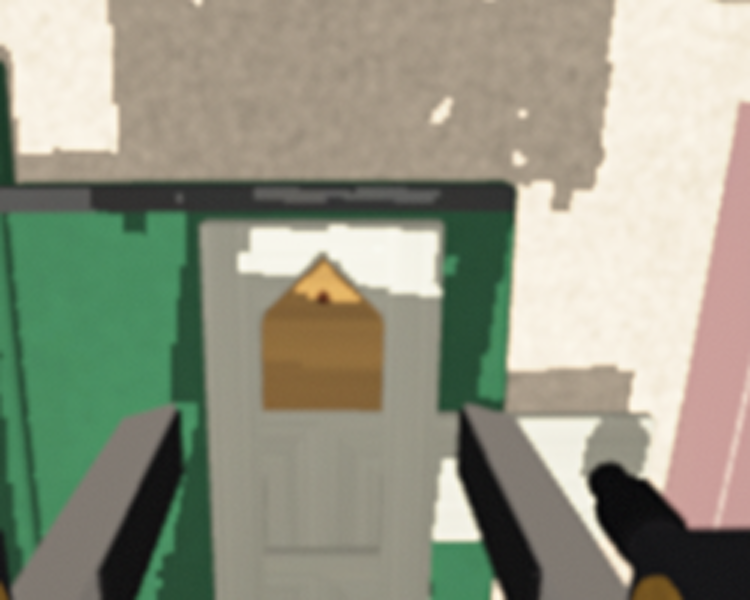

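step_arm(motion="70 2.5 0 0.1 0 0 0;70 2.5 0 0 0 0 0;70 2.2 0 0 0 0 0;70 0.8 0 0 0 0 0;70 0 0 0 0 0 0;0 0 0 0 0 0 0;0 0 0 0 0 0 0;0 0 0 0 0 0 0;0 0 0 0 0 0 0;0 0 0 0 0 0 0;0 0 0 0 0 0 0")

```text
time: 57.07
tool_pos: [0.6108, 0.0129, 0.0627]
ee_rot: [1.547, 1.563, 0.043]
wrist_force: [-0.4, 0.1, 3.3]
width: 0.0382
```

step_arm(motion="0 -0.6 0 0 0 0 0;0 -1.5 0 0 0 0 0;0 -2.5 0 0 0 0 0;0 -3 0 0 0 0 0;0 -1 0 0 0 0 0;0 0 0 0 0 0 0")

```text
time: 57.57
tool_pos: [0.6115, 0.0125, 0.1513]
ee_rot: [1.457, 1.558, -0.047]
wrist_force: [0.7, 0.4, 0.3]
width: 0.0383
```

```bash
python3 - <<'E'
from h import *
to((.433,-.4055,.14),.02-np.pi/2)
E
```

```text
t 57.57 tcp [0.6115 0.0125 0.1513] w 0.0383 F [0.7 0.4 0.3] j6 1.43
shift now cm [  0.93 -20.58  40.53] after-turn cm [  1.13 -18.68  41.43] rot [ 0.046  0.001 -0.012]
```

```bash
python3 - <<'E'
from h import *
shot('wrist','ee_w.png',(150,80,400,280),3)
shot('side','ee_s.png',(160,120,340,290),4)
E
```

```text
(no output)
```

View pics/ee_w.png

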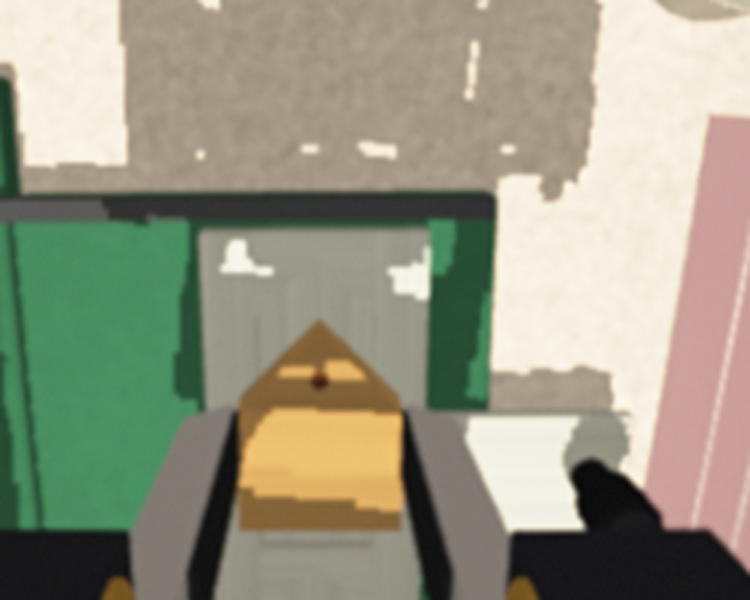

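View pics/ee_s.png

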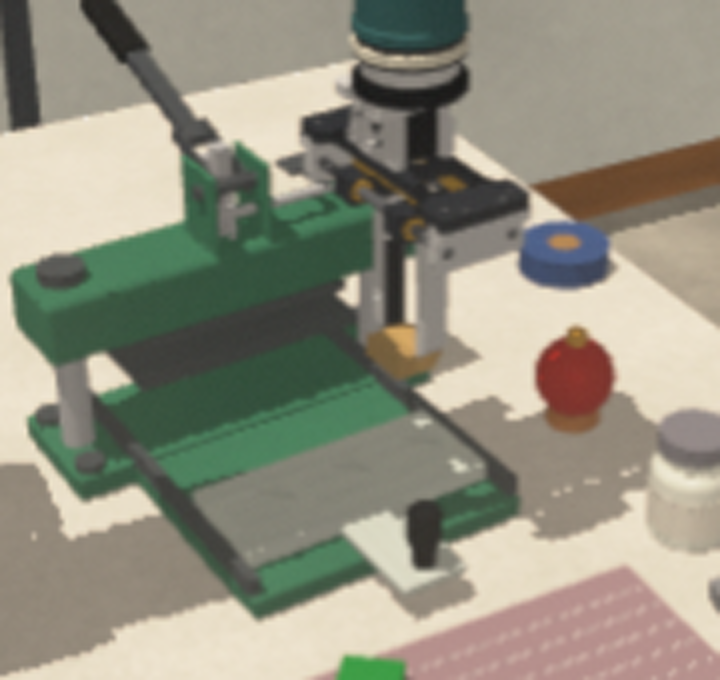

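step_arm(motion="0 0 0 1.2 0.046 0 0;0 0 -1.2 2.6 0 0 0;0 0 -1.3 2.9 0 0 0;0 0 -1.3 2.9 0 0 0;0 0 -1.3 2.9 0 0 0;0 0 -1.3 2.9 0 0 0;0 0 -1.3 2.9 0 0 0;0 0 -1.3 2.9 0 0 0;0 0 -1.3 2.9 0 0 0;0 0 -1.3 2.9 0 0 0;0 0 -1.3 2.9 0 0 0;0 0 -1.3 2.9 0 0 0;0 0 -1.3 2.9 0 0 0;0 0 -1.3 2.6 0 0 0;0 0 -1.3 2.0 0 0 0;0 0 -0.6 1.2 0 0 0;0 0 0 0 0 0 0;0 0 0 0 0 0 0")

```text
time: 59.17
tool_pos: [0.4309, -0.4052, 0.1443]
ee_rot: [2.363, 1.566, 0.811]
wrist_force: [-0.7, 0.4, 0.4]
width: 0.0381
```

```bash
python3 - <<'E'
from h import *
to((.433,-.4055,.038),.02-np.pi/2)
shot('wrist','ff_w.png',(150,80,400,280),3)
E
```

```text
t 59.17 tcp [ 0.4309 -0.4052  0.1443] w 0.0381 F [-0.7  0.4  0.4] j6 0.7
shift now cm [10.63  0.18  0.07] after-turn cm [10.63  0.21  0.03] rot [-0.001 -0.003 -0.003]
```

View pics/ff_w.png

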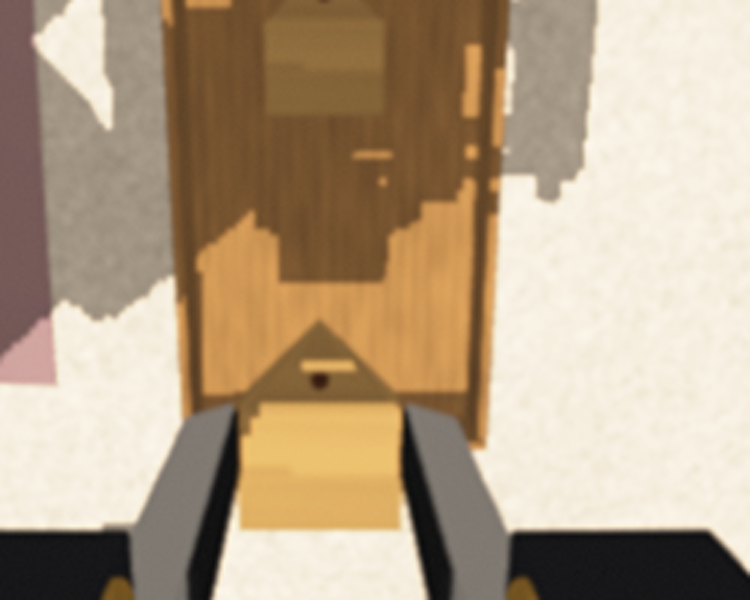

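```bash
python3 - <<'E'
from h import *
g=lambda L,z:plane('wrist',[(150+a/3,80+b/3) for a,b in L],z).round(4).tolist()
print(g([(487,446),(175,100),(500,100)],.032), 'B base',g([(264,115),(384,115)],.02),'A',g([(320,322),(240,528),(400,528)],.1443-.0165))
E
```

```text
[[0.3918, -0.4668, 0.032], [0.5117, -0.3555, 0.032], [0.5139, -0.4622, 0.032]] B base [[0.5074, -0.3839, 0.02], [0.5083, -0.4252, 0.02]] A [[0.462, -0.4042, 0.1278], [0.4094, -0.3856, 0.1278], [0.4103, -0.4249, 0.1278]]
```

step_arm(motion="0 2 0.8 0.2 0 0 0;0 3 0 0 0 0 0;0 3 0 0 0 0 0;0 1.7 0 0 0 0 0;0 0.5 0 0 0 0 0;0 0 0 0 0 0 0;0 0 0 0 0 0 0")

```text
time: 59.8
tool_pos: [0.4409, -0.4073, 0.0451]
ee_rot: [1.454, 1.565, -0.095]
wrist_force: [-0.1, -1.2, 0.3]
width: 0.0382
```

step_arm(motion="0 0.3 0 0 0 0 0;0 0.2 0 0 0 0 0;0 0 0 0 0 0 0;0 0 0 0 0 0 0")

```text
time: 60.13
tool_pos: [0.4401, -0.4081, 0.0399]
ee_rot: [1.412, 1.565, -0.139]
wrist_force: [0.2, -0.4, -0.2]
width: 0.0386
```

step_arm(motion="0 0.2 0 0 0 0 0;0 0 0 0 0 0 0;0 0 0 0 0 0 0")

```text
time: 60.38
tool_pos: [0.4402, -0.4083, 0.0377]
ee_rot: [1.381, 1.565, -0.17]
wrist_force: [1.1, -1.3, 1.1]
width: 0.0383
```

step_arm(motion="0 0.1 0 0 0 0 0;0 0 0 0 0 0 0;58 0 0 0 0 0 0;58 0 0 0 0 0 0;58 0 0 0 0 0 0;58 -2 0 0 0 0 0;58 -3 0 0 0 0 0;58 -3 0 0 0 0 0;58 -3 0 0 0 0 0;58 -2 -2 0 0 0 0;58 0 -3 0 0 0 0;58 0 -3 0 0 0 0;58 0 0 0 0 0 0;58 0 0 0 0 0 0")

```text
time: 61.55
tool_pos: [0.3583, -0.4093, 0.1655]
ee_rot: [1.708, 1.566, 0.156]
wrist_force: [-0.3, -0.3, 0.4]
width: 0.0544
```

```bash
python3 - <<'E'
from h import *
shot('wrist','gg_w.png',None,1.5)
shot('top','gg_t.png',None,1.5)
shot('side','gg_s.png',None,1.5)
to((.433,-.4055,.038),.02-np.pi/2)
E
```

```text
t 61.7 tcp [ 0.3599 -0.4092  0.1653] w 0.0543 F [ 0.4 -0.6  0.1] j6 0.59
shift now cm [12.76  7.25 -0.21] after-turn cm [12.73  7.31 -0.23] rot [ 0.001 -0.001 -0.005]
```

View pics/gg_w.png

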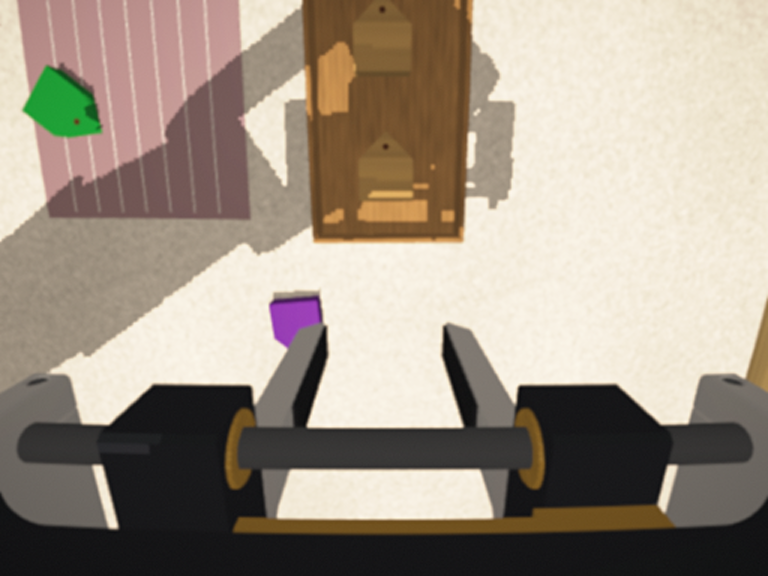

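View pics/gg_s.png

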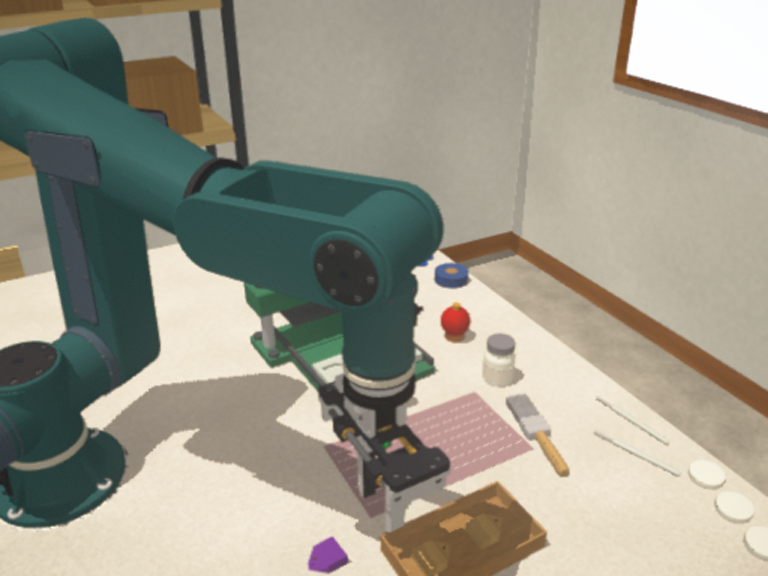

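View pics/gg_t.png

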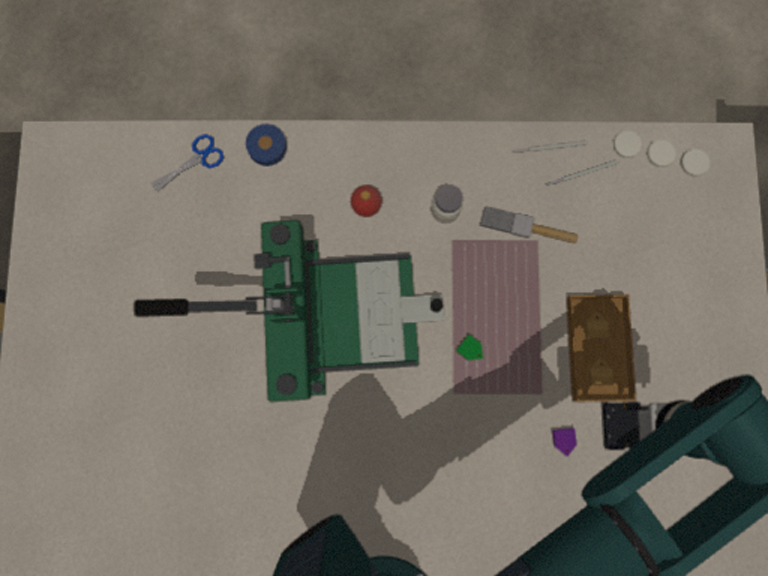

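```bash
python3 - <<'E'
from h import *
g=lambda L:plane('wrist',np.array(L)/1.5,.02)
for C in ([(359,198),(414,198),(413,159),(386,135),(359,159)],[(353,74),(411,74),(410,30),(381,1),(353,30)]):
    t,th=fit(g(C)); B=g(C); print(np.linalg.norm(B[0]-B[1]).round(4), 'box xy',(t-np.array([.487,-.405])).round(3))
robot.close_job()
E
```

```text
house [ 0.4447 -0.4087] th 0.026 res mm [2.  1.9 0.5 3.5 0.2]
0.041 box xy [-0.042 -0.004]
house [ 0.5304 -0.4037] th 0.027 res mm [1.7 1.4 0.7 2.4 0.5]
0.0405 box xy [0.043 0.001]
the job is handed in; nothing more can be done
```

I embossed the two pale blanks as one batch, laid both in the box, and handed the job in at about 62 s. The job gave no verdict, so the results below are my own checks. There were only two pale blanks at this start; I left the green and purple look-alikes alone.

- **Seating:** I drew the tray out and seated the blanks in two pockets. The second blank first caught its base edge on the pocket rim. I found this by pressing on it with the fingertips, and nudged it in. Afterwards both blanks read the same seated height.
- **Pressing:** I slid the tray home until it met its stop and pumped five full strokes. The side view showed no change between the fourth and fifth, so the ram was at its last notch. Pushing the release pad brought the ram back up.
- **Unloading:** I drew the tray out and laid the ornaments in the box. The second one was gripped about 5 mm higher than intended, so only by the fingertips, but it carried safely.
- **Last checks:**
  - Both ornaments look flat on the box floor, about 42 mm either side of the box centre along its length and within 4 mm of its centre line.
  - The outline fits were off by up to 3.5 mm at single corners, well inside the allowed margins.
  - The ram was up, and the arm stood clear of everything.
  - The jar, bauble and brush looked unmoved, judged by eye only.

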